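Scan the donated wooden toys and sort them by colour

ROBOT

A 6-joint arm with a two-finger parallel gripper is mounted at the origin on the work surface. World frame = base frame: x ahead of the robot, y to its left, z up, the work surface at z = 0. Lengths are in m, angles in rad, forces in N, time in s.
With the tool pointing down it reaches from about 0.35 to 0.975 m from the base axis. Payload 4.9 kg.
Tool frame: the origin (TCP) lies at the very end of the fingers, on their centre line; the grasp point (between the pads) lies 19 mm behind it (manip.hold_point_z is the distance from the TCP to the grasp point, in m); z points along the fingers, y is the direction in which the jaws open and shut (so a half turn about z gives the same grasp; the last joint's range is limited). The gripper opens to 85 mm and grips with 20 to 120 N. Pads are 22 mm wide; open, the fingers measure 114 mm over their backs; the gripper's body (76 mm by 85 mm) begins 54 mm behind the grasp point. The pads swing forward as they close: fully open they stand 13 mm farther back than shut.
Start: joints at [1.1, 0.053, 1.613, -0, 1.476, -0.119], TCP at [0.215, 0.587, 0.231] pointing down, gripper open.
Joint ranges: [-3.01, 3.01], [-1.01, 2.22], [0.06, 2.58], [-1.02, 4.17], [0.09, 2.62], [-3.14, 3.14]. Speed limits (rad/s): [2.57, 2.57, 3.14, 3.14, 3.14, 3.14].

INTERFACE

Orientations are given as a unit quaternion [w, x, y, z].
In Python, from plant import monitor, grab_frame, camera_params, ticket, manip gives the robot as it stands.
- The arm moves only by the tool play_rows, never from a script. Its argument "commands" is a list of rows, each an object of numbers: "dx", "dy", "dz": the shift along the tool's x, y, z in cm; "rx", "ry", "rz": the turn, a rotation vector about the tool's x, y, z in rad; "claw": the closure, from 0 (fully open) to 1 (shut). In form: [{"dx": .., "dy": .., "dz": .., "rx": .., "ry": .., "rz": .., "claw": ..}, ...]. A call has 1 to 5 rows; each row is the pose to reach, as a shift and turn from the pose measured when the call began, along the tool's axes at that moment; what a row does not reach only later rows make up. A row lasts 1/10 s, in which the tool goes at most 50 mm and 8.59 degrees, less where a joint would pass 70% of its speed; a pose out of reach is approached as far as the arm can. A call with a gripper value outside its range is refused whole. The fingers move at their own pace and stop on an object; the grip force is fixed at half the most. Time passes only in rows, so rows that repeat a pose let the fingers close. It gives the time, the measured TCP pose, the force and the opening at its end, in the units of the state.
- monitor.state(): the state, without advancing time (a new reading comes with each control period).
- grab_frame(name): name is "side" or "top"; returns the picture (400x640x3 uint8, blue, green, red); there is no depth.
- camera_params(name): a dict with "fx", "fy", "cx", "cy" (pixels), "rvec" (rotation vector, rad) and "tvec" (3), from world to camera coordinates, as OpenCV has them. Camera axes: x right, y down, z forward; pixel columns grow to the right and rows downward; lengths in m; the calibration is good to about 2 mm. A picture is of the moment at which its call begins. camera_params takes no time and is no camera call.
- ticket.job_done(): hands the job in, once; it reports no verdict.
The state is a dict: "time": time; "joint_pos": joint angles; "joint_vel": joint speeds; "joint_efforts": joint torques, N m; "tool_pos": TCP position; "tool_rot": TCP orientation; "contact_force": force on the tool from outside, world axes, zero at the start; "ft_torque": the same for the moment, N m; "gripper_width": opening from 0.0 (shut) to 1.0 (fully open).
Only numpy, scipy, OpenCV 4.12 (cv2) and the standard library are available. Lean on these libraries where they do the work, as an engineer would, in place of code of your own. Each camera call takes 0.05 s, during which the arm holds its last target.

TASK

Check in the donated wooden toys standing on the left of the table, one at a time in the order house, boat, bus, duck (skip any that is not there): set the toy on the middle of the green pad with its long side squarely facing the scanner's window, squeeze the scanner's trigger fully, hold it for about a second and let it go, then put the toy in the tray whose card shows the toy's colour before taking the next. In the end every toy lies at rest on the floor of its tray, not on the rim or on another toy, and nothing else on the table has been disturbed.

Things in the scene. Friction and masses are not known exactly. Their poses are not given: they have to be found in the camera images.
- house: Red wooden toy house: block 90 long (x), 44 wide (y), 40 high, with a dark pitched roof and chimney up to 66 mm over its foot. Loose, about 0.11 kg. Origin on its middle, 20 mm above the surface it stands on; x along its length (front = +x), z up. A white label band with bars runs round its middle. Some toys are absent in some runs.
- boat: Yellow wooden toy boat: block 100 long (x), 44 wide (y), 40 high, round bow, small cabin and funnel up to 76 mm over its foot. Loose, about 0.10 kg. Origin on its middle, 20 mm above the surface it stands on; x along its length (front = +x), z up. A white label band with bars runs round its middle. Some toys are absent in some runs.
- bus: Red wooden toy bus: block 100 long (x), 42 wide (y), 50 high. Loose, about 0.12 kg. Origin on its middle, 20 mm above the surface it stands on; x along its length (front = +x), z up. A white label band with bars runs round its middle. Some toys are absent in some runs.
- duck: Yellow wooden toy duck: block 90 long (x), 42 wide (y), 40 high, head on the front end up to 68 mm over its foot. Loose, about 0.10 kg. Origin on its middle, 20 mm above the surface it stands on; x along its length (front = +x), z up. A white label band with bars runs round its middle. Some toys are absent in some runs.
- scanner: Fixed scanning station on a dark plate (300 x 120, 4 thick). A pistol scanner is clamped upside down on it: grey head (z 35 to 85 mm, 110 long in x, 60 wide), black grip standing up from it (28 in x from -10 to +18 mm, 32 wide in y, top at z 165 mm), red window at x = -61 mm looking along the station's -x over the green pad. Origin on the table top under the head.
- pad (a point): Centre of the green scanning pad (75 x 110 mm), on top of the station's plate, 175 mm from the station's origin along its -x; axes as the station's.
- grip_mid (a point): Middle of the scanner's black grip, 135 mm over the table; axes as the station's. The grip's back face is 14 mm from here along +x. A good height to squeeze the trigger against the grip.
- trigger_tip (a point): Free upper end of the orange trigger (22 wide, 8 thick, 56 long), 142 mm over the table, on the -x side of the grip. Its hinge lies across the station (along y), 54 mm below. Trigger front to grip back: 56 mm released, 40 mm squeezed. This point's axes are the station's when released and turn with the trigger about y.
- trigger (a joint): Trigger angle in rad: 0 released (sprung back), 0.28 fully squeezed; about 6 N at the tip.
- tray_a: Fixed open wooden sorting tray, the one nearer the robot: 140 (x) x 200 (y), 35 high outside, walls and floor 5 thick. Origin under its centre on the table; z up.
- tray_b: Fixed open wooden sorting tray, the one farther from the robot, same as tray_a.
- tray_a_card (a point): Place of tray_a's colour card, on the table beyond the tray's right (-y) end, 145 mm from its centre.
- tray_b_card (a point): Place of tray_b's colour card, likewise.
- card_red: Fixed stand with a tilted red card (55 x 70, up to 60 high), at the right end of one of the trays: that tray takes the red toys. Origin under its centre.
- card_yellow: Fixed stand with a tilted yellow card, at the right end of the other tray: that tray takes the yellow toys. Origin under its centre.
- tape_measure: Bystander, to be left alone: yellow square tape measure, 65 x 65 x 30 mm. Origin at its foot or underside.
- brush: Bystander, to be left alone: paint brush lying flat, about 200 long mm. Origin at its foot or underside.
- glue_bottle: Bystander, to be left alone: white glue bottle with an orange cap, 52 across, 140 high mm. Origin at its foot or underside.
- button_jar: Bystander, to be left alone: green glass jar, 64 across, 70 high mm. Origin at its foot or underside.
- spool: Bystander, to be left alone: wooden spool, 60 across, 62 high mm. Origin at its foot or underside.
- mug: Bystander, to be left alone: blue mug, 80 across, 90 high mm. Origin at its foot or underside.
- screwdriver: Bystander, to be left alone: screwdriver lying flat, about 200 long mm. Origin at its foot or underside.
There are look-alikes about, which are no part of the job. What is shaped like the house but blue is not meant.

How it is judged:
By the outcome, as a careful person would: the job done as asked, in the order asked, and still so for the second after the job is handed in, with the robot touching nothing.
Of house, boat, bus, duck only 2 to 3 are there at a start; the rules pass over those that are not, and their reading is None.
At some moment in a run one of house, boat, bus, duck may be knocked a few centimetres aside while the robot is not near it.
Once in a run the grip may slacken for a moment while it holds something.
It also fails if it takes over 210 s, if anything falls off the work surface, if the arm or the gripper's body presses on something with over 40 N, if the wrist force passes 120 N, or if a joint passes its speed limit or range.

## Working session

There is one attempt and no reset: what is moved stays moved. The work goes in short steps, Python scripts to look and compute and a tool call to move; the robot and the scene stay as the last step left them, time stands still between calls to the robot, and variables do not carry over. Pictures are saved under pics/ and viewed, and the job is handed in when it is done.

Besides the shell and the picture viewer there is one more tool, called after "Emit:" as a command line: name --argument value ..., lists and objects as JSON in quotes. play_rows: Moves the arm, as the interface text tells. Its arguments: {"type":"object","properties":{"commands":{"type":"array"}},"required":["commands"]}

```bash
ls; mkdir -p pics
python3 - <<'E'
from plant import monitor, grab_frame, camera_params, ticket, manip
import cv2
for n in ("top","side"):
    cv2.imwrite(f"pics/{n}0.png",grab_frame(n)); print(n,camera_params(n))
print(monitor.state()); print([a for a in dir(manip) if a[0]!='_'],manip.hold_point_z)
E
```

```text
pics
top {'fx': 519.8877543257562, 'fy': 519.8877543257562, 'cx': 316.1872275043116, 'cy': 197.1219704226391, 'rvec': array([ 2.17303817, -2.18967627,  0.09079785]), 'tvec': array([-0.01729198,  0.57002378,  1.80705125])}
side {'fx': 449.02879754201643, 'fy': 449.02879754201643, 'cx': 327.84927782939775, 'cy': 205.98669666261475, 'rvec': array([ 2.2471055 , -0.47533921,  0.19184065]), 'tvec': array([-0.54010141,  0.22903586,  1.41676343])}
{'time': 0.1, 'joint_pos': array([ 1.10004026e+00,  5.32988697e-02,  1.61415213e+00,  2.85084109e-05,
        1.47597255e+00, -1.18996735e-01]), 'joint_vel': array([-1.27715066e-03, -9.91973706e-04, -3.45454259e-03, -4.75024095e-05,
        1.22190517e-04,  6.58627368e-04]), 'joint_efforts': array([ 7.12522287e-04, -3.94908249e+01, -3.71362817e+01, -6.18524496e-05,
        3.97901560e-03, -1.31276033e-05]), 'tool_pos': array([0.21508133, 0.58623728, 0.23018369]), 'tool_rot': array([-2.79625824e-04,  1.74975568e-01,  9.84572350e-01, -8.71813095e-04]), 'contact_force': array([ 0.36434264, -0.09519173, -0.05061468]), 'ft_torque': array([ 0.02016317, -0.01783073, -0.01202196]), 'gripper_width': 0.9950034473292478}
['IKError', 'hold_point_z'] 0.0187
```

View pics/top0.png

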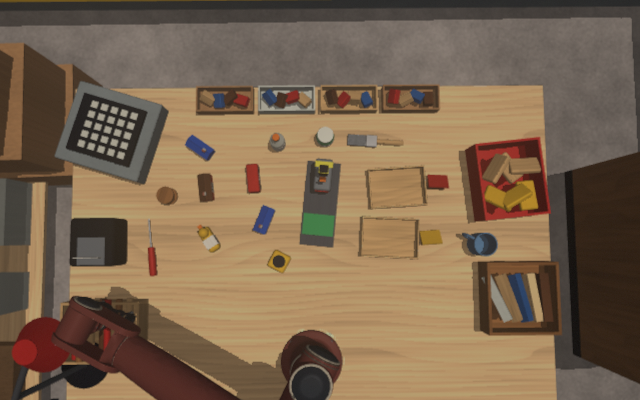

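View pics/side0.png

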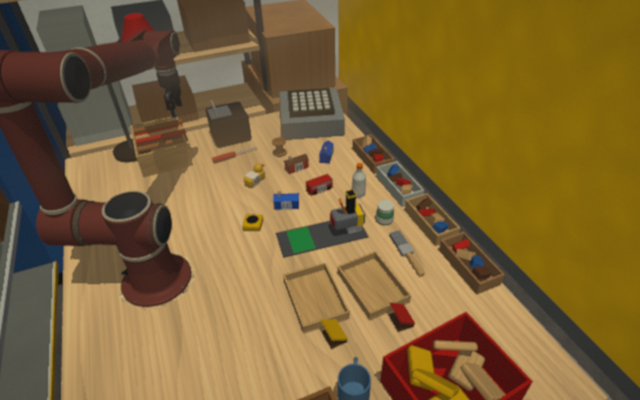

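The top picture shows candidate toys at (200,147) blue, (206,187) brown-red, (253,178) red, (263,220) blue and (207,238) yellow. I'll enlarge them.

Run:
```python
import cv2
a=cv2.imread("pics/top0.png");b=cv2.imread("pics/side0.png")
cv2.imwrite("pics/top0c.png",cv2.resize(a[130:280,140:300],None,fx=4,fy=4,interpolation=cv2.INTER_CUBIC)[:600])
cv2.imwrite("pics/side0c.png",cv2.resize(b[130:260,200:380],None,fx=4.4,fy=4.4,interpolation=cv2.INTER_CUBIC))
cv2.imwrite("pics/top0d.png",cv2.resize(a[120:270,280:470],None,fx=4,fy=4,interpolation=cv2.INTER_CUBIC))
```

```text
(no output)
```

View pics/top0c.png

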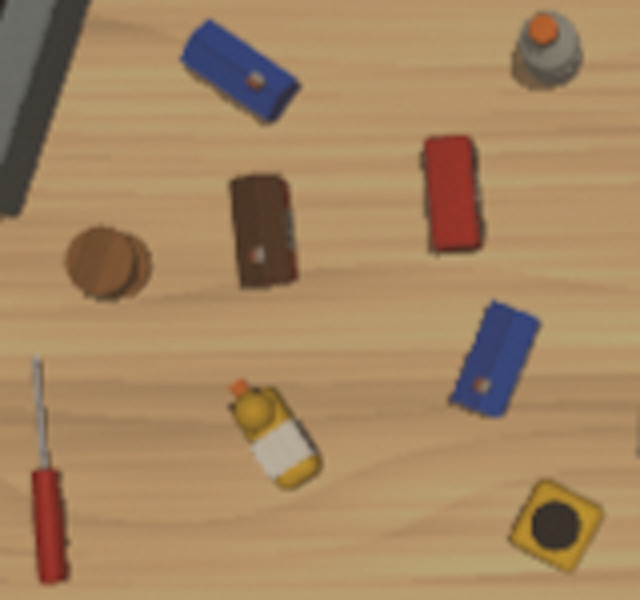

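View pics/side0c.png

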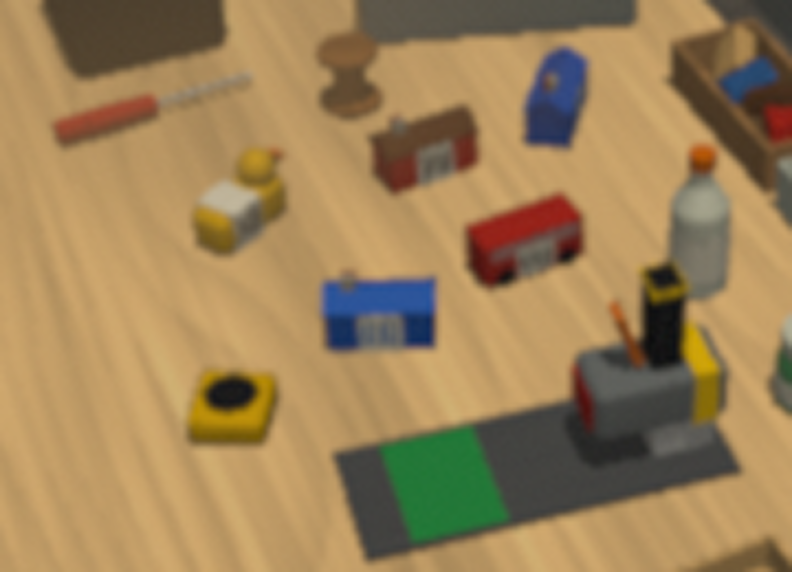

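View pics/top0d.png

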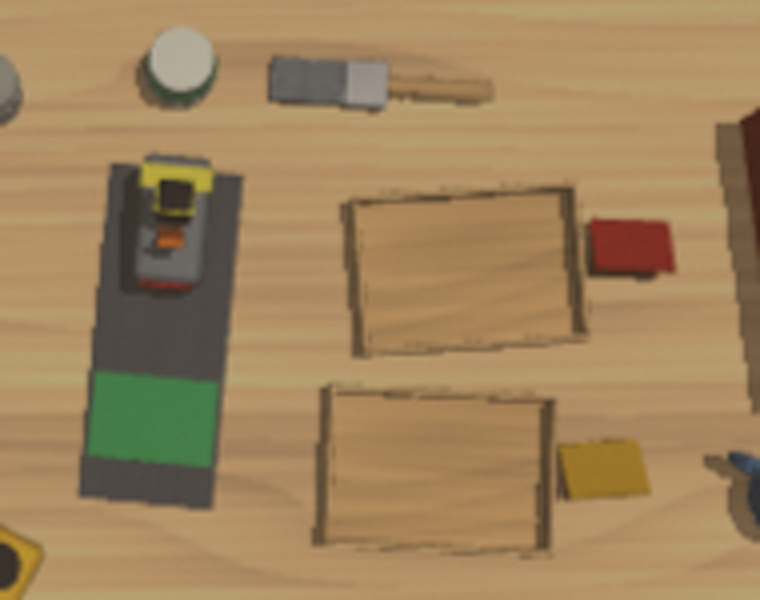

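Reading the scene:
- **House:** (206,187), with a brown roof, chimney and red walls.
- **Bus:** (253,178), red with a flat top.
- **Duck:** (207,238), yellow with a head and beak.
- **Look-alikes, skipped:** the two blue houses at (200,147) and (263,220).
- **Boat:** there isn't one.
- **Cards:** red is at the far tray (tray_b) and yellow at the near tray (tray_a).

So the order is house, bus, duck. Next I'll measure poses by fitting models to the image masks.

```bash
cat > h.py <<'E'
import numpy as np, cv2
from scipy.spatial.transform import Rotation as R
from scipy.optimize import minimize
from plant import monitor, grab_frame, camera_params, ticket, manip
P={n:camera_params(n) for n in("top","side")}
def proj(n,X):
    p=P[n];K=np.array([[p['fx'],0,p['cx']],[0,p['fy'],p['cy']],[0,0,1]])
    return cv2.projectPoints(np.asarray(X,float).reshape(-1,1,3),p['rvec'],p['tvec'],K,None)[0].reshape(-1,2)
def unproj(n,uv,z):
    p=P[n];Rm=cv2.Rodrigues(p['rvec'])[0];c=-Rm.T@p['tvec']
    d=Rm.T@np.array([(uv[0]-p['cx'])/p['fx'],(uv[1]-p['cy'])/p['fy'],1]);return c+d*(z-c[2])/d[2]
def box(l,w,z0,z1,cx=0): return np.array([[cx+i*l/2,j*w/2,z] for i in(-1,1) for j in(-1,1) for z in(z0,z1)])
house=[box(.09,.044,0,.04),np.vstack([box(.09,.044,.038,.04),box(.09,.002,.058,.06)])]
bus=[box(.1,.042,0,.05)]
duck=[box(.09,.042,0,.04),box(.03,.03,.04,.066,.03)]
def place(m,x,y,a,z=0):
    c,s=np.cos(a),np.sin(a);M=np.array([[c,-s,0],[s,c,0],[0,0,1]]);return m@M.T+[x,y,z]
S=8
def render(n,ms,q,roi,z=0):
    u0,v0,u1,v1=roi;im=np.zeros(((v1-v0)*S,(u1-u0)*S),np.uint8)
    for m in ms:
        h=cv2.convexHull(((proj(n,place(m,*q,z))-[u0-.5,v0-.5])*S).astype(np.float32))
        cv2.fillConvexPoly(im,np.round(h).astype(np.int32),255)
    return cv2.resize(im,(u1-u0,v1-v0),interpolation=cv2.INTER_AREA)/255.
def fit(ms,masks,q0,z=0):
    # masks: {cam:(roi,floatmask)}
    def cost(v):
        q=[v[0]/100,v[1]/100,v[2]/10]
        return sum(np.abs(render(n,ms,q,r,z)-m).sum()/m.sum() for n,(r,m) in masks.items())
    v0=np.array([q0[0]*100,q0[1]*100,q0[2]*10])
    best=None
    for d in(-2,0,2):
        r=minimize(cost,v0+[0,0,d],method='Nelder-Mead',options=dict(initial_simplex=v0+[0,0,d]+np.array([[0,0,0],[1.5,0,0],[0,1.5,0],[0,0,1.5]]),xatol=.01,fatol=1e-4))
        if best is None or r.fun<best.fun:best=r
    v=best.x;return np.array([v[0]/100,v[1]/100,v[2]/10]),best.fun
def hsv(im):return [c.astype(int) for c in cv2.split(cv2.cvtColor(im,cv2.COLOR_BGR2HSV))]
def pose():
    s=monitor.state();q=s['tool_rot'];return s,s['tool_pos'],R.from_quat([q[1],q[2],q[3],q[0]])
def plan(xyz,jaw=None,quiet=False):
    """target TCP world xyz; jaw = world angle of jaw axis (tool y), mod pi; tool pointing down. prints row"""
    s,p,Rt=pose()
    y=Rt.as_matrix()[:,1];cur=np.arctan2(y[1],y[0])
    if jaw is None: jaw=cur
    d=(jaw-cur+np.pi/2)%np.pi-np.pi/2
    opts=[]
    for dd in(d,d-np.pi,d+np.pi):
        a=cur+dd;yy=np.array([np.cos(a),np.sin(a),0]);zz=np.array([0,0,-1.]);xx=np.cross(yy,zz)
        Rg=R.from_matrix(np.c_[xx,yy,zz]);rv=(Rt.inv()*Rg).as_rotvec();opts.append((abs(dd),dd,rv))
    sh=Rt.inv().apply(np.asarray(xyz)-p)*100
    print('t',round(s['time'],2),'pos',p.round(4),'jaw',round(np.degrees(cur),1),'q6',s['joint_pos'][5].round(2),'w',round(s['gripper_width'],3),'F',s['contact_force'].round(1))
    for o in opts[:2 if quiet else 3]: print('  row d',sh.round(2),'r',o[2].round(3))
def save(im,name,roi=None,f=4):
    if roi: im=cv2.resize(im[roi[1]:roi[3],roi[0]:roi[2]],None,fx=f,fy=f,interpolation=cv2.INTER_CUBIC)
    cv2.imwrite(f'pics/{name}.png',im)
E
cat > m.py <<'E'
from h import *
def masks(n,im,kind,roi):
    u0,v0,u1,v1=roi;H,Sx,V=hsv(im[v0:v1,u0:u1])
    if kind=='green': m=(H>45)&(H<80)&(Sx>110)
    if kind=='red': m=((H<8)|(H>170))&(Sx>120) 
    if kind=='dark': m=(V<115)&(Sx>60)|(((H<8)|(H>170))&(Sx>120))
    if kind=='yel': m=((Sx>170)&(H>15)&(H<35))|((Sx<60)&(V>120))|((H<14)&(Sx>190))
    m=cv2.morphologyEx(m.astype(np.uint8),cv2.MORPH_CLOSE,np.ones((3,3)))
    k,l,st,_=cv2.connectedComponentsWithStats(m)
    if k>1:m=(l==1+np.argmax(st[1:,4]))
    return m.astype(float)
E
python3 - <<'E'
from m import *
a=cv2.imread('pics/top0.png');b=cv2.imread('pics/side0.png')
def go(nm,kind,ms,uv,z,rt,rs,yaw,zoff=0):
    q0=unproj('top',uv,z);mk={'top':(rt,masks('top',a,kind,rt))}
    if rs: mk['side']=(rs,masks('side',b,kind,rs))
    q,f=fit(ms,mk,[q0[0],q0[1],yaw],zoff);print(nm,'guess',q0.round(3),'fit',q.round(4),'deg',np.degrees(q[2]).round(1),'cost',round(f,3),[m.sum() for r,m in mk.values()])
    for n,(r,m) in mk.items():
        q1,f=fit(ms,{n:(r,m)},q,zoff);print('   ',n,q1.round(4),round(f,3))
        im=(a if n=='top' else b)[r[1]:r[3],r[0]:r[2]].copy();im[:,:,1]=np.maximum(im[:,:,1],(m*120).astype(np.uint8))
        rr=render(n,ms,q,r,zoff);im=cv2.resize(im,None,fx=6,fy=6,interpolation=0)
        c,_=cv2.findContours((cv2.resize(rr,None,fx=6,fy=6)>.5).astype(np.uint8),0,1);cv2.drawContours(im,c,-1,(255,255,255),1);cv2.imwrite(f'pics/f_{nm}_{n}.png',im)
go('pad','green',[np.array([[i*.0375,j*.055,.004] for i in(-1,1) for j in (-1,1)])],(319,225),.004,(290,205,345,245),(275,220,325,255),-.05)
go('house','dark',house,(206,187),.05,(190,165,222,210),(278,145,315,178),0)
go('bus','red',bus,(253,178),.05,(238,158,268,200),(300,165,336,198),0)
go('duck','yel',duck,(208,239),.03,(190,218,228,260),(238,155,272,192),0.5)
E
python3 - <<'E'
import cv2,glob,numpy as np
L=[cv2.copyMakeBorder(i,0,280-i.shape[0] if i.shape[0]<280 else 0,0,0 ,0) [:280] for i in [cv2.imread(f) for f in sorted(glob.glob('pics/f_*'))]]
L=[cv2.resize(i,(195,280)) if 0 else cv2.copyMakeBorder(i[:,:330],0,0,0,max(0,330-i.shape[1]),0) for i in L]
g=np.vstack([np.hstack(L[:4]),np.hstack(L[4:])]);cv2.imwrite('pics/fits.png',cv2.resize(g,(800,340)))
E
```

```text
pad guess [ 0.472 -0.031  0.004] fit [ 0.4741 -0.0278 -0.1114] deg -6.4 cost 0.217 [np.float64(567.0), np.float64(505.0)]
    top [ 0.4744 -0.0277 -0.1154] 0.168
    side [ 0.4739 -0.0285 -0.1135] 0.046
house guess [0.606 0.361 0.05 ] fit [0.6062 0.3689 0.1407] deg 8.1 cost 0.483 [np.float64(394.0), np.float64(257.0)]
    top [0.6067 0.3693 0.1236] 0.058
    side [0.607  0.3704 0.3341] 0.396
bus guess [0.636 0.198 0.05 ] fit [0.6392 0.2016 0.1413] deg 8.1 cost 0.938 [np.float64(335.0), np.float64(269.0)]
    top [0.6402 0.202  0.1473] 0.204
    side [0.6398 0.2022 0.4094] 0.69
duck guess [0.426 0.356 0.03 ] fit [0.4267 0.3586 0.7815] deg 44.8 cost 1.205 [np.float64(285.0), np.float64(210.0)]
    top [0.4253 0.3547 0.4708] 0.356
    side [0.4282 0.3602 0.9119] 0.757
```

View pics/fits.png

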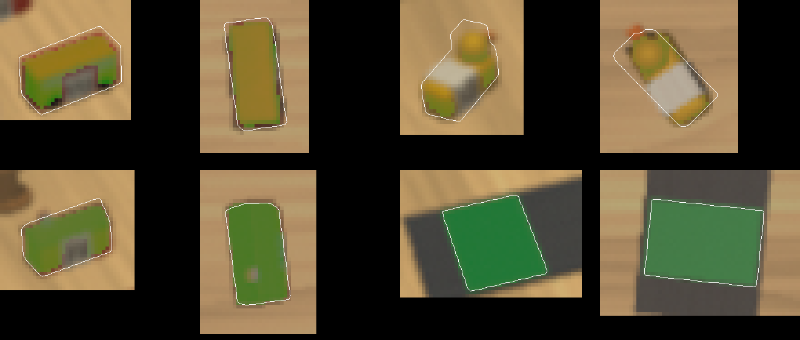

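House and bus outlines match the pictures well in both cameras. The duck mask needs improving later. Next: trays and a check on the station.

Run:
```python
from h import *
C={'b':[(365.5,170.75),(423.25,166.5),(427,204.5),(368.75,209)],'a':[(360.5,216.25),(418.5,220),(417.75,258.25),(358.75,256.25)]}
a=cv2.imread('pics/top0.png');b=cv2.imread('pics/side0.png')
F=4;A=cv2.resize(a[120:270,270:440],None,fx=F,fy=F,interpolation=2);B=cv2.resize(b[180:330,260:420],None,fx=F,fy=F,interpolation=2)
def dr(X,c=(255,255,255)):
    for im,n,o in((A,'top',(270,120)),(B,'side',(260,180))):
        cv2.polylines(im,[np.round((proj(n,X)-o+.5)*F).astype(np.int32)],True,c,1)
for k,c in C.items():
    p=np.array([unproj('top',x,.035)[:2] for x in c]);m=p.mean(0)
    e=(p[1]-p[0]+p[2]-p[3])/2;f=(p[0]-p[3]+p[1]-p[2])/2
    print(k,m.round(4),'len',np.linalg.norm(e).round(3),np.linalg.norm(f).round(3),'yaw',np.degrees(np.arctan2(-e[0]*-1,-e[1]))*-1, np.degrees(np.arctan2(f[1],f[0])))
    yaw=np.arctan2(f[1],f[0]); 
    yaw2=np.arctan2(e[0],-e[1]); print(np.degrees(yaw2))
    for z in(0.035,):
        dr(place(np.array([[.07,.1,z],[.07,-.1,z],[-.07,-.1,z],[-.07,.1,z]]),*m,yaw2))
yaw=np.radians(-6.4);pad=np.array([.474,-.028]);o=pad+.175*np.array([np.cos(yaw),np.sin(yaw)]);print('st',o)
q=(*o,yaw)
dr(place(np.array([[.0375,.055,.004],[.0375,-.055,.004],[-.0375,-.055,.004],[-.0375,.055,.004]])+[-.175,0,0],*q))
dr(place(np.array([[.018,.016,.165],[.018,-.016,.165],[-.01,-.016,.165],[-.01,.016,.165]]),*q),(255,0,255))
dr(place(np.array([[-.061,.03,.04],[-.061,-.03,.04],[-.061,-.03,.08],[-.061,.03,.08]]),*q),(255,255,0))
dr(place(np.array([[-.038,.011,.142],[-.038,-.011,.142],[-.030,-.011,.142],[-.03,.011,.142]]),*q),(0,255,0))
cv2.imwrite('pics/st_t.png',A);cv2.imwrite('pics/st_s.png',B)
```

```text
b [ 0.6002 -0.3019] len 0.204 0.135 yaw -3.8981959491448337 4.075611321871609
3.8981959491448337
a [ 0.4257 -0.2732] len 0.204 0.136 yaw 3.252721058761357 -2.9175114018921167
-3.252721058761357
st [ 0.64790939 -0.04750706]
```

View pics/st_t.png

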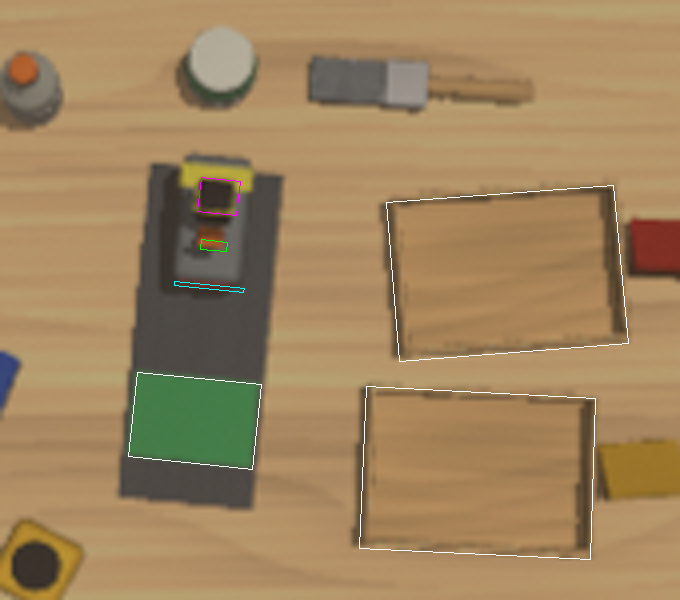

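View pics/st_s.png

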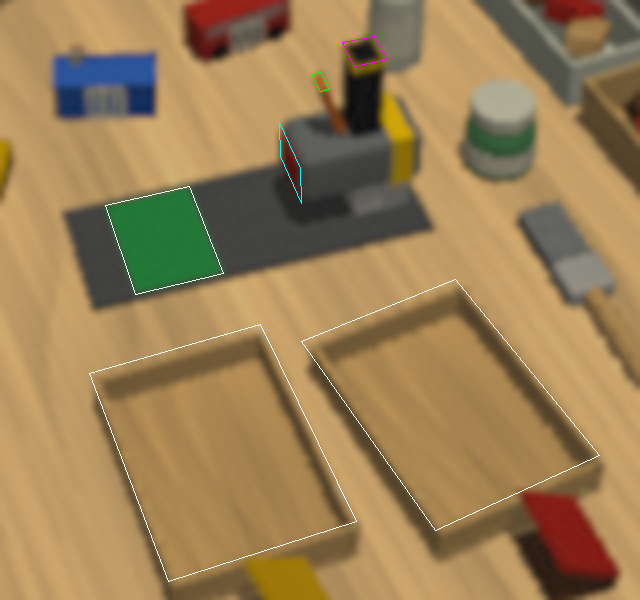

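Run:
```python
from h import *
plan([.6066,.3695,.10],np.radians(97.8))
```

```text
t 0.1 pos [0.2151 0.5862 0.2302] jaw 69.8 q6 -0.12 w 0.995 F [ 0.4 -0.1 -0.1]
  row d [-44.23  -6.83  13.02] r [-0.002 -0.001 -0.488]
  row d [-44.23  -6.83  13.02] r [-1.000e-03  2.000e-03  2.654e+00]
  row d [-44.23  -6.83  13.02] r [-1.000e-03  2.000e-03  2.654e+00]
```

Emit:
play_rows --commands '[{"dx": -22, "dy": -3.4, "dz": 3, "rz": -0.24, "claw": 0}, {"dx": -44.2, "dy": -6.8, "dz": 6, "rz": -0.488, "claw": 0}, {"dx": -44.2, "dy": -6.8, "dz": 8, "rz": -0.488, "claw": 0}, {"dx": -44.2, "dy": -6.8, "dz": 10, "rz": -0.488, "claw": 0}, {"dx": -44.2, "dy": -6.8, "dz": 10, "rz": -0.488, "claw": 0}]'

```text
invalid input
```

Run:
```python
from h import *
plan([.6066,.3695,.10],np.radians(97.8))
```

```text
t 0.1 pos [0.2151 0.5862 0.2302] jaw 69.8 q6 -0.12 w 0.995 F [ 0.4 -0.1 -0.1]
  row d [-44.23  -6.83  13.02] r [-0.002 -0.001 -0.488]
  row d [-44.23  -6.83  13.02] r [-1.000e-03  2.000e-03  2.654e+00]
  row d [-44.23  -6.83  13.02] r [-1.000e-03  2.000e-03  2.654e+00]
```

Emit:
play_rows --commands '[{"dx": -44.2, "dy": -6.8, "dz": 10, "rx": 0, "ry": 0, "rz": -0.488, "claw": 0}, {"dx": -44.2, "dy": -6.8, "dz": 10, "rx": 0, "ry": 0, "rz": -0.488, "claw": 0}, {"dx": -44.2, "dy": -6.8, "dz": 10, "rx": 0, "ry": 0, "rz": -0.488, "claw": 0}, {"dx": -44.2, "dy": -6.8, "dz": 10, "rx": 0, "ry": 0, "rz": -0.488, "claw": 0}, {"dx": -44.2, "dy": -6.8, "dz": 10, "rx": 0, "ry": 0, "rz": -0.488, "claw": 0}]'

```text
time: 0.6
tool_pos: [0.4249, 0.4701, 0.1765]
tool_rot: [-0.001, -0.069, 0.998, -0.001]
contact_force: [0.4, 0.8, -0.5]
gripper_width: 1.003
```

Run:
```python
from h import *
plan([.6066,.3695,.10],np.radians(97.8))
```

```text
t 0.6 pos [0.4249 0.4701 0.1765] jaw 97.9 q6 -0.99 w 1.003 F [ 0.4  0.8 -0.5]
  row d [-16.63 -12.44   7.65] r [-0.002 -0.002  0.001]
  row d [-16.63 -12.44   7.65] r [ 2.00e-03 -3.00e-03 -3.14e+00]
  row d [-16.63 -12.44   7.65] r [ 2.00e-03 -3.00e-03 -3.14e+00]
```

Emit:
play_rows --commands '[{"dx": -16.6, "dy": -12.4, "dz": 5, "rx": 0, "ry": 0, "rz": 0, "claw": 0}, {"dx": -16.6, "dy": -12.4, "dz": 5, "rx": 0, "ry": 0, "rz": 0, "claw": 0}, {"dx": -16.6, "dy": -12.4, "dz": 5, "rx": 0, "ry": 0, "rz": 0, "claw": 0}, {"dx": -16.6, "dy": -12.4, "dz": 5, "rx": 0, "ry": 0, "rz": 0, "claw": 0}, {"dx": -16.6, "dy": -12.4, "dz": 7, "rx": 0, "ry": 0, "rz": 0, "claw": 0}]'

```text
time: 1.1
tool_pos: [0.6111, 0.3672, 0.1076]
tool_rot: [0.002, -0.067, 0.998, -0.001]
contact_force: [-0.1, 0.5, 0.6]
gripper_width: 0.997
```

Run:
```python
from h import *
plan([.6066,.3695,.006],np.radians(97.8),1)
b=grab_frame('side');a=grab_frame('top');save(b,'s1',(200,60,400,210));save(a,'t1')
```

```text
t 1.1 pos [0.6111 0.3672 0.1076] jaw 97.6 q6 -1.27 w 0.997 F [-0.1  0.5  0.6]
  row d [ 0.45  0.3  10.16] r [-0.002  0.003 -0.003]
  row d [ 0.45  0.3  10.16] r [5.000e-03 3.000e-03 3.139e+00]
```

View pics/s1.png

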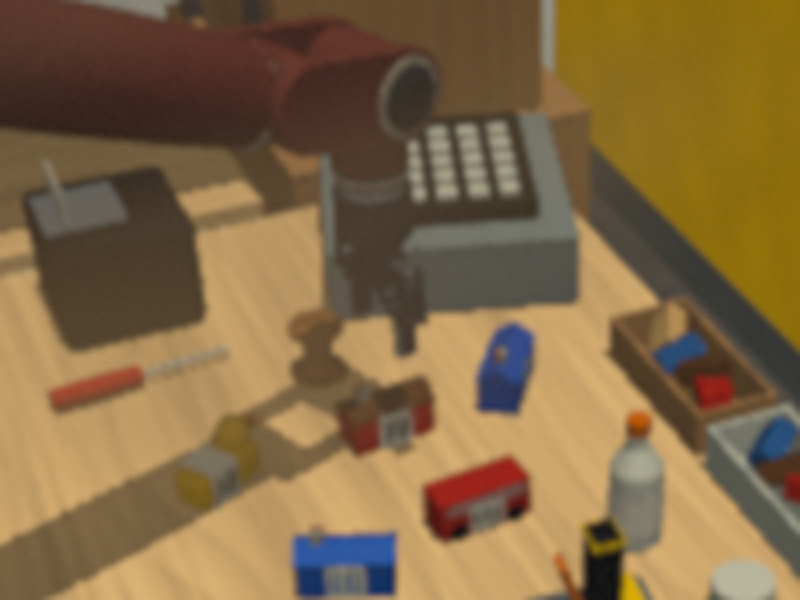

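View pics/t1.png

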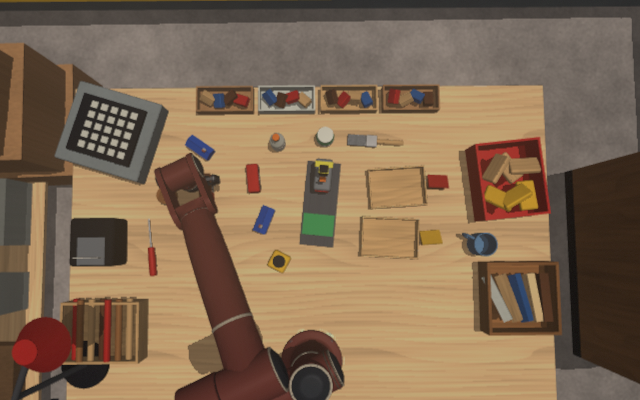

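The house is undisturbed under the open fingers in the side crop (385,415). Descending.

Emit:
play_rows --commands '[{"dx": 0.45, "dy": 0.3, "dz": 2, "rx": 0, "ry": 0, "rz": 0, "claw": 0}, {"dx": 0.45, "dy": 0.3, "dz": 5, "rx": 0, "ry": 0, "rz": 0, "claw": 0}, {"dx": 0.45, "dy": 0.3, "dz": 8, "rx": 0, "ry": 0, "rz": 0, "claw": 0}, {"dx": 0.45, "dy": 0.3, "dz": 10, "rx": 0, "ry": 0, "rz": 0, "claw": 0}, {"dx": 0.45, "dy": 0.3, "dz": 10.1, "rx": 0, "ry": 0, "rz": 0, "claw": 0}]'

```text
time: 1.7
tool_pos: [0.5968, 0.3679, -0.0033]
tool_rot: [-0.008, -0.067, 0.998, -0.004]
contact_force: [-1.2, -0.2, -0.2]
gripper_width: 0.998
```

Emit:
play_rows --commands '[{"dx": 0, "dy": 0, "dz": 0, "rx": 0, "ry": 0, "rz": 0, "claw": 1}, {"dx": 0, "dy": 0, "dz": 0, "rx": 0, "ry": 0, "rz": 0, "claw": 1}, {"dx": 0, "dy": 0, "dz": 0, "rx": 0, "ry": 0, "rz": 0, "claw": 1}, {"dx": 0, "dy": 0, "dz": 0, "rx": 0, "ry": 0, "rz": 0, "claw": 1}, {"dx": 0, "dy": 0, "dz": 0, "rx": 0, "ry": 0, "rz": 0, "claw": 1}]'

```text
time: 2.2
tool_pos: [0.5983, 0.3686, -0.001]
tool_rot: [-0.006, -0.067, 0.998, -0.003]
contact_force: [-0.0, -0.5, 6.7]
gripper_width: 0.508
```

Run:
```python
from h import *
plan([.474,-.028,.12],np.radians(-6.4))
```

```text
t 2.2 pos [ 0.5983  0.3686 -0.001 ] jaw 97.7 q6 -1.26 w 0.508 F [-0.  -0.5  6.7]
  row d [ 17.79 -37.69 -11.7 ] r [ 0.004 -0.014 -1.324]
  row d [ 17.79 -37.69 -11.7 ] r [-0.015 -0.004  1.817]
  row d [ 17.79 -37.69 -11.7 ] r [-0.015 -0.004  1.817]
```

Emit:
play_rows --commands '[{"dx": 0, "dy": 0, "dz": -2, "rx": 0, "ry": 0, "rz": 0, "claw": 1}, {"dx": 0, "dy": 0, "dz": -6, "rx": 0, "ry": 0, "rz": 0, "claw": 1}, {"dx": 0, "dy": 0, "dz": -10, "rx": 0, "ry": 0, "rz": 0, "claw": 1}, {"dx": 0, "dy": 0, "dz": -13, "rx": 0, "ry": 0, "rz": 0, "claw": 1}, {"dx": 0, "dy": -2, "dz": -13, "rx": 0, "ry": 0, "rz": 0.1, "claw": 1}]'

```text
time: 2.7
tool_pos: [0.6055, 0.3528, 0.1377]
tool_rot: [-0.0, -0.017, 1.0, -0.0]
contact_force: [0.2, -0.2, 0.1]
gripper_width: 0.511
```

Run:
```python
from h import *
plan([.474,-.028,.13],np.radians(-6.4))
```

```text
t 2.7 pos [0.6055 0.3528 0.1377] jaw 92.0 q6 -1.18 w 0.511 F [ 0.2 -0.2  0.1]
  row d [ 14.46 -37.6    0.81] r [-0.000e+00 -1.000e-03 -1.424e+00]
  row d [ 14.46 -37.6    0.81] r [-1.000e-03  0.000e+00  1.717e+00]
  row d [ 14.46 -37.6    0.81] r [-1.000e-03  0.000e+00  1.717e+00]
```

Emit:
play_rows --commands '[{"dx": 14.5, "dy": -37.6, "dz": 0, "rx": 0, "ry": 0, "rz": 1.717, "claw": 1}, {"dx": 14.5, "dy": -37.6, "dz": 0, "rx": 0, "ry": 0, "rz": 1.717, "claw": 1}, {"dx": 14.5, "dy": -37.6, "dz": 0, "rx": 0, "ry": 0, "rz": 1.717, "claw": 1}, {"dx": 14.5, "dy": -37.6, "dz": 0, "rx": 0, "ry": 0, "rz": 1.717, "claw": 1}, {"dx": 14.5, "dy": -37.6, "dz": 0, "rx": 0, "ry": 0, "rz": 1.717, "claw": 1}]'

```text
time: 3.2
tool_pos: [0.5207, 0.1115, 0.1355]
tool_rot: [-0.003, 0.353, 0.936, -0.002]
contact_force: [-0.2, -1.6, -1.3]
gripper_width: 0.509
```

Run:
```python
from h import *
plan([.474,-.028,.13],np.radians(-6.4))
```

```text
t 3.2 pos [0.5207 0.1115 0.1355] jaw 48.7 q6 -0.78 w 0.509 F [-0.2 -1.6 -1.3]
  row d [ -5.7  -13.55   0.61] r [-0.008 -0.001  0.962]
  row d [ -5.7  -13.55   0.61] r [ 1.00e-03 -9.00e-03 -2.18e+00]
  row d [ -5.7  -13.55   0.61] r [ 1.00e-03 -9.00e-03 -2.18e+00]
```

Emit:
play_rows --commands '[{"dx": -5.7, "dy": -13.5, "dz": 0.5, "rx": 0, "ry": 0, "rz": 0.962, "claw": 1}, {"dx": -5.7, "dy": -13.5, "dz": 0.5, "rx": 0, "ry": 0, "rz": 0.962, "claw": 1}, {"dx": -5.7, "dy": -13.5, "dz": 0.5, "rx": 0, "ry": 0, "rz": 0.962, "claw": 1}, {"dx": -5.7, "dy": -13.5, "dz": 0.5, "rx": 0, "ry": 0, "rz": 0.962, "claw": 1}, {"dx": -5.7, "dy": -13.5, "dz": 0.5, "rx": 0, "ry": 0, "rz": 0.962, "claw": 1}]'

```text
time: 3.7
tool_pos: [0.4737, -0.0292, 0.1319]
tool_rot: [-0.002, 0.673, 0.74, -0.003]
contact_force: [-0.2, -0.4, -1.1]
gripper_width: 0.507
```

Run:
```python
from h import *
plan([.474,-.028,.06],np.radians(-6.4))
```

```text
t 3.7 pos [ 0.4737 -0.0292  0.1319] jaw 5.5 q6 -0.31 w 0.507 F [-0.2 -0.4 -1.1]
  row d [0.12 0.09 7.19] r [-0.007  0.002  0.207]
  row d [0.12 0.09 7.19] r [-0.003 -0.01  -2.934]
  row d [0.12 0.09 7.19] r [-0.003 -0.01  -2.934]
```

Emit:
play_rows --commands '[{"dx": 0.95, "dy": 0.1, "dz": 3, "rx": 0, "ry": 0, "rz": 0.207, "claw": 1}, {"dx": 0.95, "dy": 0.1, "dz": 6, "rx": 0, "ry": 0, "rz": 0.207, "claw": 1}, {"dx": 0.95, "dy": 0.1, "dz": 8, "rx": 0, "ry": 0, "rz": 0.207, "claw": 1}, {"dx": 0.95, "dy": 0.1, "dz": 8, "rx": 0, "ry": 0, "rz": 0.207, "claw": 1}]'

```text
time: 4.1
tool_pos: [0.4703, -0.0192, 0.0492]
tool_rot: [-0.004, 0.745, 0.667, -0.005]
contact_force: [-0.5, -0.1, -1.5]
gripper_width: 0.513
```

Run:
```python
from h import *
plan([.475,-.0197,.006],np.radians(-6.4))
save(grab_frame('side'),'s2',(230,120,420,270));save(grab_frame('top'),'t2',(260,150,380,270),5)
```

```text
t 4.1 pos [ 0.4703 -0.0192  0.0492] jaw -6.4 q6 -0.08 w 0.513 F [-0.5 -0.1 -1.5]
  row d [0.01 0.53 4.32] r [-0.013  0.002  0.   ]
  row d [0.01 0.53 4.32] r [-3.000e-03 -2.000e-02 -3.141e+00]
  row d [0.01 0.53 4.32] r [-3.000e-03 -2.000e-02 -3.141e+00]
```

View pics/s2.png

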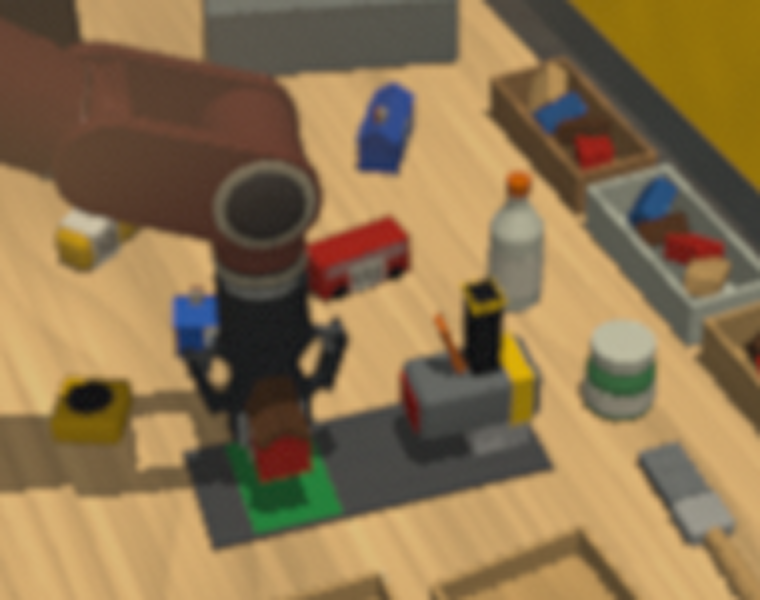

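View pics/t2.png

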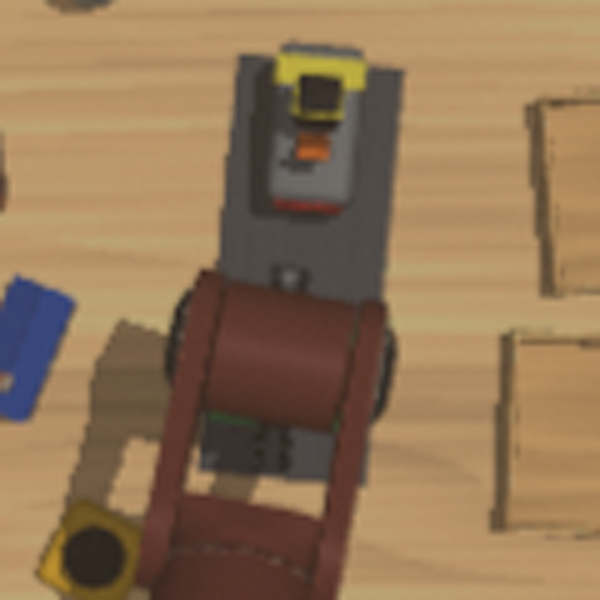

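The house hangs over the pad, in the side crop at (278,430). I'll lower it gently.

Emit:
play_rows --commands '[{"dx": 0, "dy": 0.5, "dz": 1.5, "rx": -0.01, "ry": 0, "rz": 0, "claw": 1}, {"dx": 0, "dy": 0.5, "dz": 2.8, "rx": -0.01, "ry": 0, "rz": 0, "claw": 1}, {"dx": 0, "dy": 0.5, "dz": 3.6, "rx": -0.01, "ry": 0, "rz": 0, "claw": 1}, {"dx": 0, "dy": 0.5, "dz": 4.0, "rx": -0.01, "ry": 0, "rz": 0, "claw": 1}, {"dx": 0, "dy": 0.5, "dz": 4.2, "rx": -0.01, "ry": 0, "rz": 0, "claw": 1}]'

```text
time: 4.7
tool_pos: [0.4779, -0.0204, 0.0104]
tool_rot: [0.002, 0.745, 0.667, 0.0]
contact_force: [-1.6, 0.0, -1.1]
gripper_width: 0.511
```

Run:
```python
from h import *
plan([.475,-.0197,.006],np.radians(-6.4),1)
```

```text
t 4.7 pos [ 0.4779 -0.0204  0.0104] jaw -6.4 q6 -0.08 w 0.511 F [-1.6  0.  -1.1]
  row d [ 0.03 -0.3   0.44] r [0.003 0.002 0.001]
  row d [ 0.03 -0.3   0.44] r [-0.004  0.005 -3.141]
```

Emit:
play_rows --commands '[{"dx": 0, "dy": -0.3, "dz": 0.2, "rx": 0, "ry": 0, "rz": 0, "claw": 1}, {"dx": 0, "dy": -0.3, "dz": 0.4, "rx": 0, "ry": 0, "rz": 0, "claw": 1}, {"dx": 0, "dy": -0.3, "dz": 0.5, "rx": 0, "ry": 0, "rz": 0, "claw": 1}]'

```text
time: 5.0
tool_pos: [0.4749, -0.02, 0.0054]
tool_rot: [0.002, 0.745, 0.667, 0.0]
contact_force: [-1.1, -0.4, -1.5]
gripper_width: 0.502
```

Run:
```python
from h import *
plan([.475,-.0197,.004],np.radians(-6.4),1)
save(grab_frame('side'),'s3',(230,120,420,270))
```

```text
t 5.0 pos [ 0.4749 -0.02    0.0054] jaw -6.4 q6 -0.09 w 0.502 F [-1.1 -0.4 -1.5]
  row d [0.04 0.   0.14] r [0.004 0.002 0.   ]
  row d [0.04 0.   0.14] r [-0.004  0.006 -3.141]
```

View pics/s3.png

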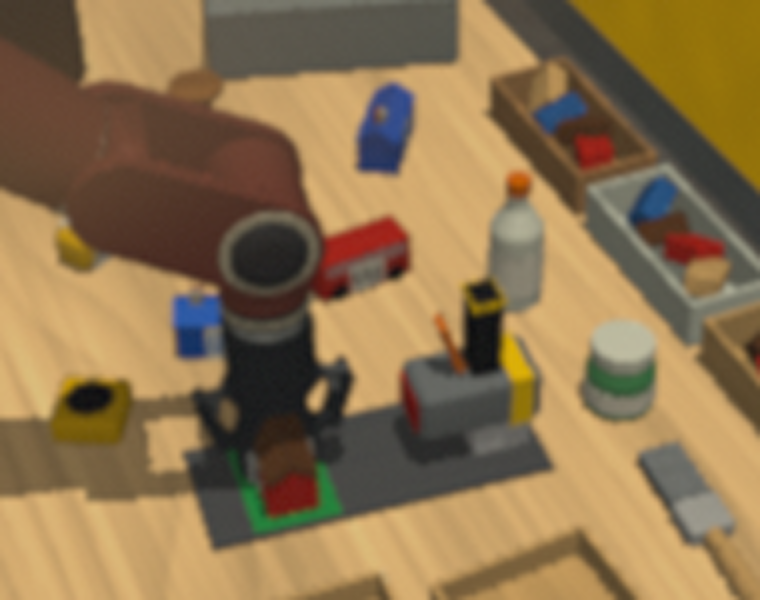

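Emit:
play_rows --commands '[{"dx": 0, "dy": 0, "dz": 0.15, "rx": 0, "ry": 0, "rz": 0, "claw": 1}, {"dx": 0, "dy": 0, "dz": 0.2, "rx": 0, "ry": 0, "rz": 0, "claw": 1}, {"dx": 0, "dy": 0, "dz": 0.2, "rx": 0, "ry": 0, "rz": 0, "claw": 0}, {"dx": 0, "dy": 0, "dz": 0.2, "rx": 0, "ry": 0, "rz": 0, "claw": 0}, {"dx": 0, "dy": 0, "dz": 0.1, "rx": 0, "ry": 0, "rz": 0, "claw": 0}]'

```text
time: 5.55
tool_pos: [0.475, -0.0201, 0.0045]
tool_rot: [0.002, 0.745, 0.667, 0.0]
contact_force: [0.7, -0.2, -0.2]
gripper_width: 0.983
```

Emit:
play_rows --commands '[{"dx": 0, "dy": 0, "dz": 0, "rx": 0, "ry": 0, "rz": 0, "claw": 0}, {"dx": 0, "dy": 0, "dz": -3, "rx": 0, "ry": 0, "rz": 0, "claw": 0}, {"dx": 0, "dy": 0, "dz": -8, "rx": 0, "ry": 0, "rz": 0, "claw": 0}, {"dx": 0, "dy": 0, "dz": -13, "rx": 0, "ry": 0, "rz": 0, "claw": 0}, {"dx": 0, "dy": 0, "dz": -18, "rx": 0, "ry": 0, "rz": 0, "claw": 0}]'

```text
time: 6.05
tool_pos: [0.474, -0.0194, 0.1863]
tool_rot: [0.002, 0.745, 0.667, 0.0]
contact_force: [1.9, 0.3, -0.1]
gripper_width: 1.003
```

Run:
```python
from h import *
yaw=np.radians(-6.4);o=np.array([.648,-.0475]);t=o+(-.002)*np.array([np.cos(yaw),np.sin(yaw)]);print(t)
plan([*t,.22],yaw,1)
save(grab_frame('side'),'s4',(230,120,420,270));save(grab_frame('top'),'t4',(260,150,380,270),5)
```

```text
[ 0.64601246 -0.04727706]
t 6.05 pos [ 0.474  -0.0194  0.1863] jaw -6.4 q6 -0.09 w 1.003 F [ 1.9  0.3 -0.1]
  row d [-0.87 17.42 -3.3 ] r [0.004 0.002 0.   ]
  row d [-0.87 17.42 -3.3 ] r [-0.004  0.006 -3.141]
```

View pics/s4.png

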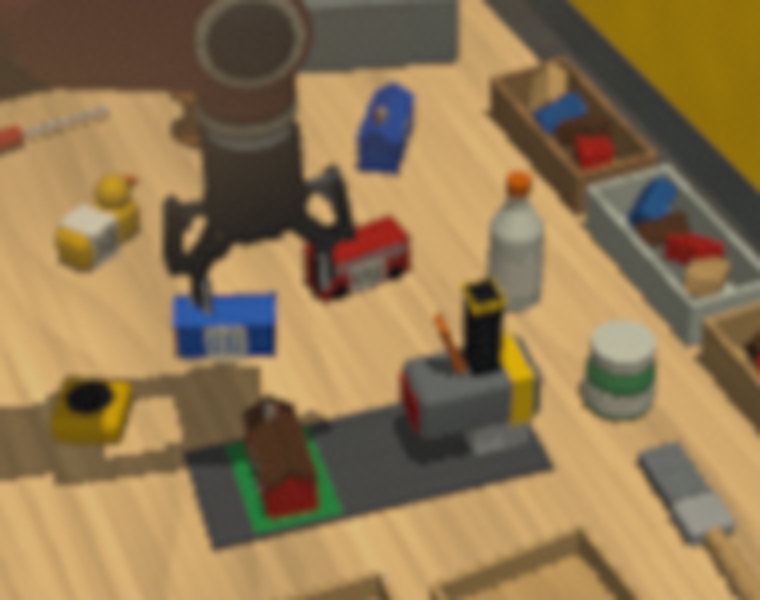

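View pics/t4.png

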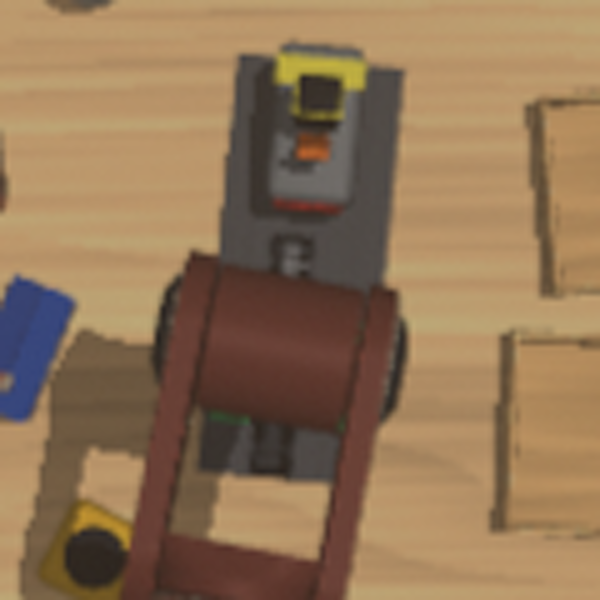

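```bash
cat >> h.py <<'E'
def overlay(im,n,ms,q,roi,name,z=0,f=4):
    A=cv2.resize(im[roi[1]:roi[3],roi[0]:roi[2]],None,fx=f,fy=f,interpolation=2) if im.shape[0]==400 else im
    for m in ms:
        h=cv2.convexHull(((proj(n,place(m,*q,z))-[roi[0]-.5,roi[1]-.5])*f).astype(np.float32))
        cv2.polylines(A,[np.round(h).astype(np.int32)],True,(255,255,255),1)
    cv2.imwrite(f'pics/{name}.png',A)
E
python3 - <<'E'
from h import *
overlay(cv2.imread('pics/s4.png'),'side',house,(.474,-.028,np.radians(83.6)),(230,120,420,270),'s4o',.004)
c=cv2.imread('pics/s4o.png');cv2.imwrite('pics/s4oc.png',cv2.resize(c[360:560,150:400],None,fx=3,fy=3,interpolation=2))
E
```

```text
(no output)
```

View pics/s4oc.png

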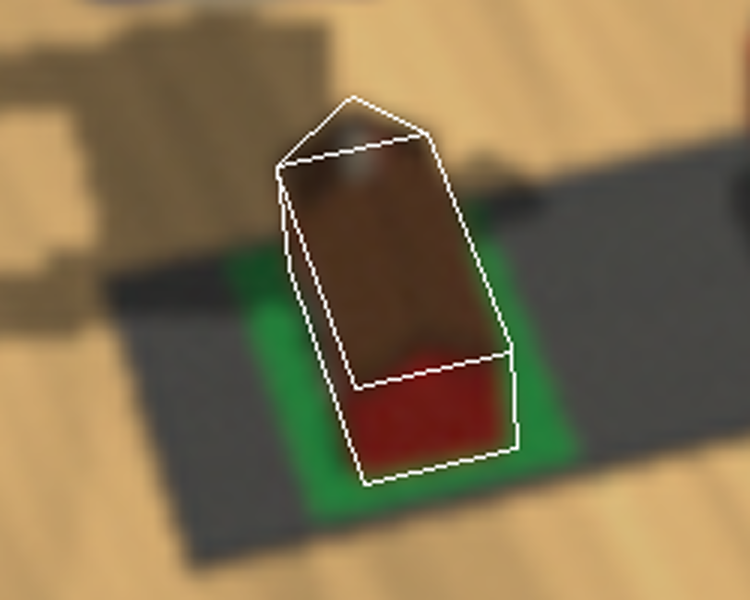

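The house stands squarely on the pad, within about 3 mm of my overlay. Now the trigger.

Emit:
play_rows --commands '[{"dx": -0.9, "dy": 4, "dz": -3.3, "rx": 0, "ry": 0, "rz": 0, "claw": 0}, {"dx": -0.9, "dy": 8.5, "dz": -3.3, "rx": 0, "ry": 0, "rz": 0, "claw": 0}, {"dx": -0.9, "dy": 13, "dz": -3.3, "rx": 0, "ry": 0, "rz": 0, "claw": 0}, {"dx": -0.9, "dy": 16.5, "dz": -3.3, "rx": 0, "ry": 0, "rz": 0, "claw": 0}, {"dx": -0.9, "dy": 17.4, "dz": -3.3, "rx": 0, "ry": 0, "rz": 0, "claw": 0}]'

```text
time: 6.65
tool_pos: [0.6528, -0.049, 0.2291]
tool_rot: [0.008, 0.745, 0.667, 0.005]
contact_force: [-0.3, -0.2, -1.3]
gripper_width: 1.003
```

Emit:
play_rows --commands '[{"dx": 0, "dy": 0, "dz": 0, "rx": 0, "ry": 0, "rz": 0, "claw": 0}]'

```text
time: 6.75
tool_pos: [0.6532, -0.049, 0.228]
tool_rot: [0.008, 0.745, 0.667, 0.004]
contact_force: [-0.5, -0.0, -0.0]
gripper_width: 0.999
```

Run:
```python
from h import *
plan([.646,-.0473,.113],np.radians(-6.4),1)
overlay(grab_frame('side'),'side',house,(.472,-.026,np.radians(83.6)),(230,120,420,270),'s5',.004);
```

```text
t 6.75 pos [ 0.6532 -0.049   0.228 ] jaw -6.4 q6 -0.08 w 0.999 F [-0.5 -0.  -0. ]
  row d [ 0.14 -0.94 11.49] r [0.018 0.004 0.   ]
  row d [ 0.14 -0.94 11.49] r [-0.006  0.028 -3.141]
```

View pics/s5.png

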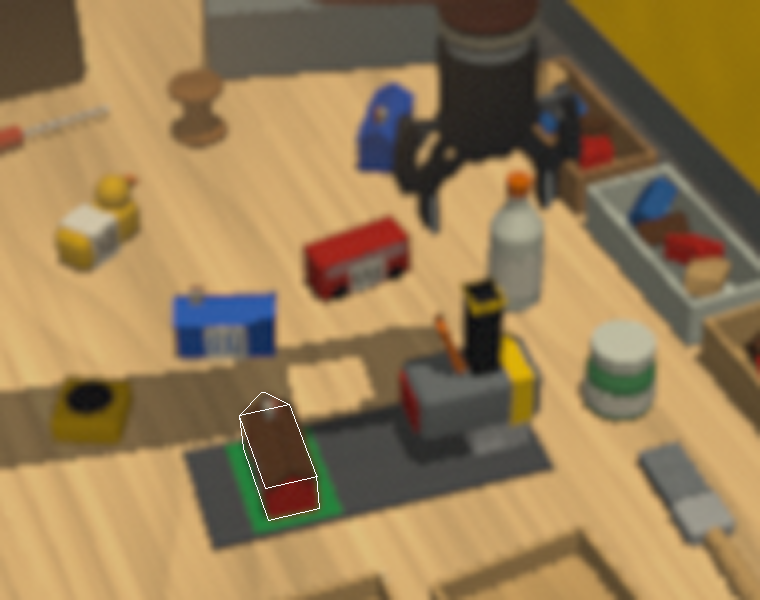

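Emit:
play_rows --commands '[{"dx": 0.15, "dy": -0.95, "dz": 1, "rx": 0.018, "ry": 0, "rz": 0, "claw": 0}, {"dx": 0.15, "dy": -0.95, "dz": 2.5, "rx": 0.018, "ry": 0, "rz": 0, "claw": 0}, {"dx": 0.15, "dy": -0.95, "dz": 3.5, "rx": 0.018, "ry": 0, "rz": 0, "claw": 0}, {"dx": 0.15, "dy": -0.95, "dz": 3.8, "rx": 0.018, "ry": 0, "rz": 0, "claw": 0}, {"dx": 0.15, "dy": -0.95, "dz": 3.8, "rx": 0.018, "ry": 0, "rz": 0, "claw": 0}]'

```text
time: 7.3
tool_pos: [0.643, -0.0464, 0.1884]
tool_rot: [0.0, 0.745, 0.667, -0.002]
contact_force: [0.5, 0.3, -0.1]
gripper_width: 1.001
```

Run:
```python
from h import *
plan([.646,-.0473,.113],np.radians(-6.4),1)
save(grab_frame('side'),'s6',(310,120,400,220),6)
```

```text
t 7.3 pos [ 0.643  -0.0464  0.1884] jaw -6.4 q6 -0.07 w 1.001 F [ 0.5  0.3 -0.1]
  row d [-0.02  0.33  7.54] r [-0.003  0.004  0.   ]
  row d [-0.02  0.33  7.54] r [-0.006 -0.004 -3.141]
```

View pics/s6.png

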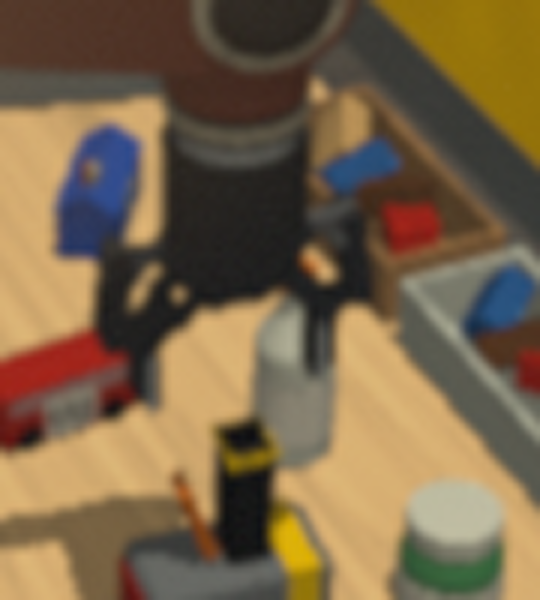

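Emit:
play_rows --commands '[{"dx": 0, "dy": 0.3, "dz": 1, "rx": 0, "ry": 0, "rz": 0, "claw": 0}, {"dx": 0, "dy": 0.3, "dz": 2.5, "rx": 0, "ry": 0, "rz": 0, "claw": 0}, {"dx": 0, "dy": 0.3, "dz": 4, "rx": 0, "ry": 0, "rz": 0, "claw": 0}, {"dx": 0, "dy": 0.3, "dz": 5.5, "rx": 0, "ry": 0, "rz": 0, "claw": 0}, {"dx": 0, "dy": 0.3, "dz": 6.5, "rx": 0, "ry": 0, "rz": 0, "claw": 0}]'

```text
time: 7.85
tool_pos: [0.6453, -0.0469, 0.1214]
tool_rot: [-0.001, 0.745, 0.667, -0.003]
contact_force: [0.8, 0.6, -0.7]
gripper_width: 1.001
```

Run:
```python
from h import *
plan([.646,-.0473,.113],np.radians(-6.4),1)
save(grab_frame('side'),'s7',(310,120,400,220),6)
```

```text
t 7.85 pos [ 0.6453 -0.0469  0.1214] jaw -6.4 q6 -0.07 w 1.001 F [ 0.8  0.6 -0.7]
  row d [-0.02  0.08  0.84] r [-0.005  0.003  0.   ]
  row d [-0.02  0.08  0.84] r [-0.005 -0.007 -3.141]
```

View pics/s7.png

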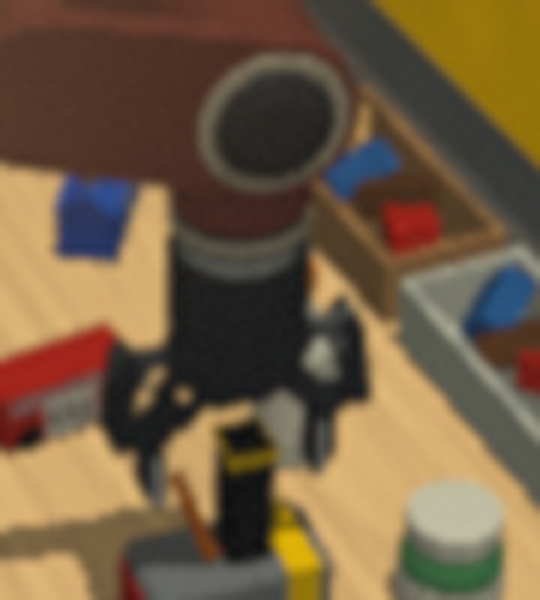

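The fingers straddle the grip and trigger. Down 8 mm, then squeeze.

Emit:
play_rows --commands '[{"dx": 0, "dy": 0.05, "dz": 0.5, "rx": 0, "ry": 0, "rz": 0, "claw": 0}, {"dx": 0, "dy": 0.05, "dz": 0.8, "rx": 0, "ry": 0, "rz": 0, "claw": 0}, {"dx": 0, "dy": 0.05, "dz": 0.8, "rx": 0, "ry": 0, "rz": 0, "claw": 1}, {"dx": 0, "dy": 0.05, "dz": 0.8, "rx": 0, "ry": 0, "rz": 0, "claw": 1}, {"dx": 0, "dy": 0.05, "dz": 0.8, "rx": 0, "ry": 0, "rz": 0, "claw": 1}]'

```text
time: 8.4
tool_pos: [0.6441, -0.0468, 0.1128]
tool_rot: [-0.002, 0.745, 0.667, -0.004]
contact_force: [-5.7, 0.6, 4.0]
gripper_width: 0.509
```

Run:
```python
from h import *
plan([.646,-.0473,.113],np.radians(-6.4),1)
save(grab_frame('side'),'s8',(310,120,400,220),6)
```

```text
t 8.4 pos [ 0.6441 -0.0468  0.1128] jaw -6.4 q6 -0.07 w 0.509 F [-5.7  0.6  4. ]
  row d [-0.03  0.2  -0.02] r [-0.009  0.003  0.   ]
  row d [-0.03  0.2  -0.02] r [-0.005 -0.015 -3.141]
```

View pics/s8.png

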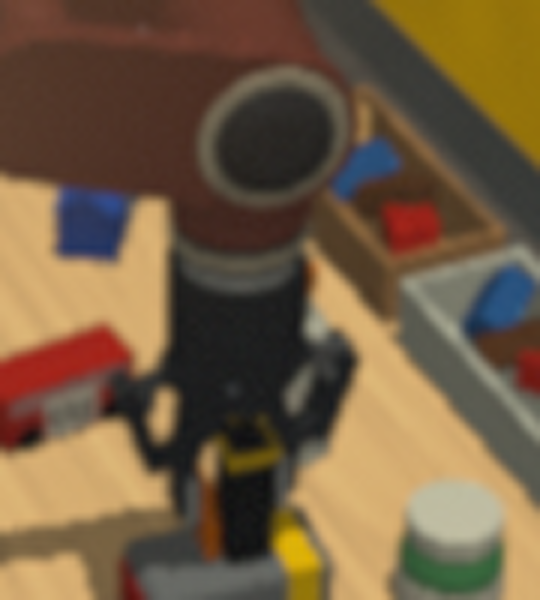

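Emit:
play_rows --commands '[{"dx": 0, "dy": 0, "dz": 0, "rx": 0, "ry": 0, "rz": 0, "claw": 1}, {"dx": 0, "dy": 0, "dz": 0, "rx": 0, "ry": 0, "rz": 0, "claw": 1}, {"dx": 0, "dy": 0, "dz": 0, "rx": 0, "ry": 0, "rz": 0, "claw": 1}, {"dx": 0, "dy": 0, "dz": 0, "rx": 0, "ry": 0, "rz": 0, "claw": 1}, {"dx": 0, "dy": 0, "dz": 0, "rx": 0, "ry": 0, "rz": 0, "claw": 1}]'

```text
time: 8.95
tool_pos: [0.6465, -0.047, 0.1137]
tool_rot: [0.0, 0.745, 0.667, -0.002]
contact_force: [2.2, -0.9, -13.7]
gripper_width: 0.445
```

Run:
```python
from h import *
save(grab_frame('side'),'s9',(310,120,400,220),6)
```

```text
(no output)
```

View pics/s9.png

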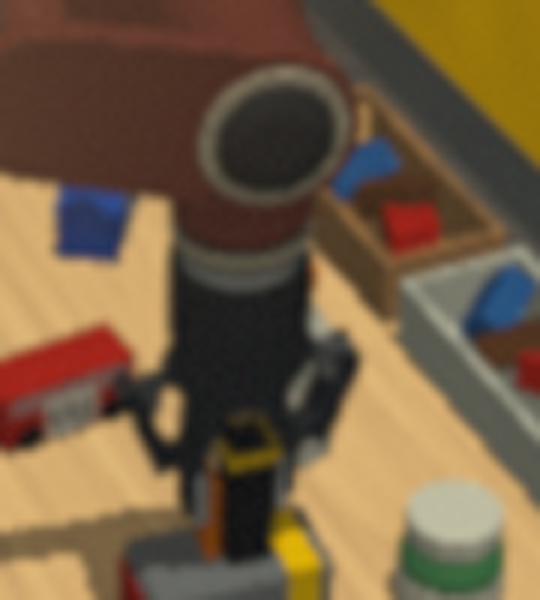

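Width 38 mm with the trigger flat against the grip, so it's fully squeezed. Holding out the second, then releasing.

Emit:
play_rows --commands '[{"dx": 0, "dy": 0, "dz": 0, "rx": 0, "ry": 0, "rz": 0, "claw": 1}, {"dx": 0, "dy": 0, "dz": 0, "rx": 0, "ry": 0, "rz": 0, "claw": 1}, {"dx": 0, "dy": 0, "dz": 0, "rx": 0, "ry": 0, "rz": 0, "claw": 1}, {"dx": 0, "dy": 0, "dz": 0, "rx": 0, "ry": 0, "rz": 0, "claw": 1}, {"dx": 0, "dy": 0, "dz": 0, "rx": 0, "ry": 0, "rz": 0, "claw": 1}]'

```text
time: 9.5
tool_pos: [0.6465, -0.047, 0.1137]
tool_rot: [0.0, 0.745, 0.667, -0.002]
contact_force: [3.1, 0.0, -2.5]
gripper_width: 0.448
```

Emit:
play_rows --commands '[{"dx": 0, "dy": 0, "dz": 0, "rx": 0, "ry": 0, "rz": 0, "claw": 0}, {"dx": 0, "dy": 0, "dz": 0, "rx": 0, "ry": 0, "rz": 0, "claw": 0}, {"dx": 0, "dy": 0, "dz": 0, "rx": 0, "ry": 0, "rz": 0, "claw": 0}, {"dx": 0, "dy": 0, "dz": 0, "rx": 0, "ry": 0, "rz": 0, "claw": 0}, {"dx": 0, "dy": 0, "dz": -1, "rx": 0, "ry": 0, "rz": 0, "claw": 0}]'

```text
time: 10.0
tool_pos: [0.6464, -0.047, 0.1234]
tool_rot: [0.0, 0.745, 0.667, -0.002]
contact_force: [0.3, -0.7, 0.8]
gripper_width: 0.999
```

Emit:
play_rows --commands '[{"dx": 0, "dy": 0, "dz": -2, "rx": 0, "ry": 0, "rz": 0, "claw": 0}, {"dx": 0, "dy": 0, "dz": -4, "rx": 0, "ry": 0, "rz": 0, "claw": 0}, {"dx": 0, "dy": 0, "dz": -7, "rx": 0, "ry": 0, "rz": 0, "claw": 0}, {"dx": 0, "dy": 0, "dz": -9, "rx": 0, "ry": 0, "rz": 0, "claw": 0}]'

```text
time: 10.4
tool_pos: [0.6481, -0.047, 0.2175]
tool_rot: [0.002, 0.745, 0.667, -0.0]
contact_force: [0.2, 0.6, 1.0]
gripper_width: 1.0
```

Run:
```python
from h import *
plan([.474,-.0255,.2],np.radians(-6.4),1)
save(grab_frame('side'),'s10',(230,120,420,270));a=grab_frame('top');save(a,'t10',(260,150,380,270),5)
overlay(a,'top',house,(.472,-.026,np.radians(83.6)),(270,195,350,255),'t10o',.004,8)
```

```text
t 10.4 pos [ 0.6481 -0.047   0.2175] jaw -6.4 q6 -0.07 w 1.0 F [0.2 0.6 1. ]
  row d [  0.21 -17.54   1.7 ] r [0.003 0.003 0.001]
  row d [  0.21 -17.54   1.7 ] r [-0.005  0.004 -3.141]
```

View pics/s10.png

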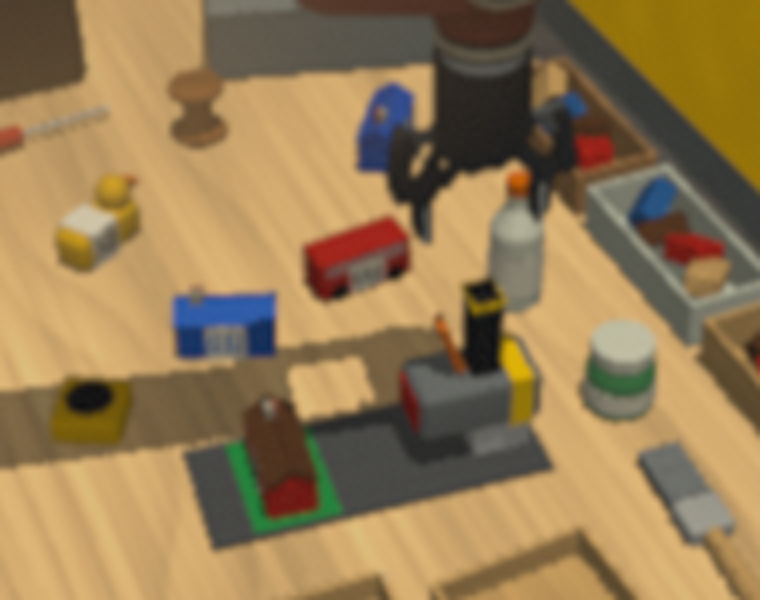

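View pics/t10o.png

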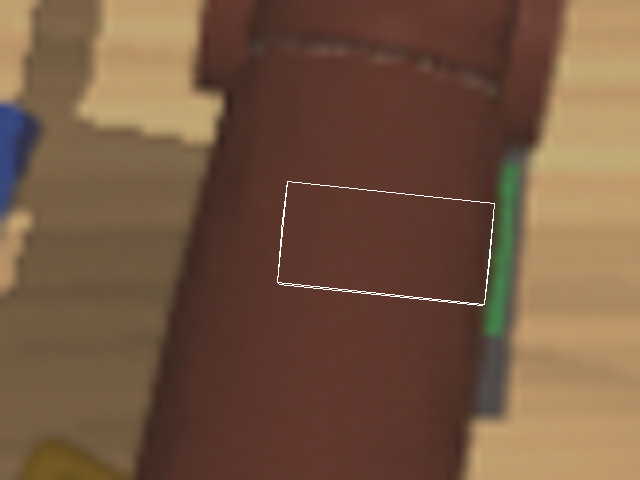

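Trigger released, house still in place. Picking it up again.

Emit:
play_rows --commands '[{"dx": 0.1, "dy": -4, "dz": 0, "rx": 0, "ry": 0, "rz": 0, "claw": 0}, {"dx": 0.2, "dy": -9, "dz": 0, "rx": 0, "ry": 0, "rz": 0, "claw": 0}, {"dx": 0.2, "dy": -13.5, "dz": 2, "rx": 0, "ry": 0, "rz": 0, "claw": 0}, {"dx": 0.2, "dy": -16.5, "dz": 5, "rx": 0, "ry": 0, "rz": 0, "claw": 0}, {"dx": 0.2, "dy": -17.2, "dz": 8, "rx": 0, "ry": 0, "rz": 0, "claw": 0}]'

```text
time: 11.0
tool_pos: [0.4769, -0.026, 0.1368]
tool_rot: [0.004, 0.745, 0.667, 0.001]
contact_force: [0.8, 0.1, 0.2]
gripper_width: 0.997
```

Run:
```python
from h import *
plan([.474,-.0265,.008],np.radians(-6.4),1)
```

```text
t 11.0 pos [ 0.4769 -0.026   0.1368] jaw -6.4 q6 -0.1 w 0.997 F [0.8 0.1 0.2]
  row d [-0.03 -0.39 12.88] r [0.008 0.004 0.001]
  row d [-0.03 -0.39 12.88] r [-0.006  0.013 -3.141]
```

Emit:
play_rows --commands '[{"dx": 0, "dy": -0.4, "dz": 4, "rx": 0.008, "ry": 0, "rz": 0, "claw": 0}, {"dx": 0, "dy": -0.4, "dz": 8, "rx": 0.008, "ry": 0, "rz": 0, "claw": 0}, {"dx": 0, "dy": -0.4, "dz": 11, "rx": 0.008, "ry": 0, "rz": 0, "claw": 0}, {"dx": 0, "dy": -0.4, "dz": 12.5, "rx": 0.008, "ry": 0, "rz": 0, "claw": 0}, {"dx": 0, "dy": -0.4, "dz": 12.7, "rx": 0.008, "ry": 0, "rz": 0, "claw": 0}]'

```text
time: 11.5
tool_pos: [0.4711, -0.0257, 0.0066]
tool_rot: [-0.001, 0.745, 0.667, -0.003]
contact_force: [-0.5, 0.6, -0.3]
gripper_width: 1.0
```

Run:
```python
from h import *
plan([.474,-.0265,.009],np.radians(-6.4),1)
```

```text
t 11.5 pos [ 0.4711 -0.0257  0.0066] jaw -6.4 q6 -0.1 w 1.0 F [-0.5  0.6 -0.3]
  row d [-0.05  0.29 -0.24] r [-0.006  0.003  0.001]
  row d [-0.05  0.29 -0.24] r [-0.005 -0.009 -3.141]
```

Emit:
play_rows --commands '[{"dx": 0, "dy": 0.25, "dz": -0.2, "rx": 0, "ry": 0, "rz": 0, "claw": 0}, {"dx": 0, "dy": 0.25, "dz": -0.2, "rx": 0, "ry": 0, "rz": 0, "claw": 1}, {"dx": 0, "dy": 0.25, "dz": -0.2, "rx": 0, "ry": 0, "rz": 0, "claw": 1}, {"dx": 0, "dy": 0.25, "dz": -0.2, "rx": 0, "ry": 0, "rz": 0, "claw": 1}, {"dx": 0, "dy": 0.25, "dz": -0.2, "rx": 0, "ry": 0, "rz": 0, "claw": 1}]'

```text
time: 12.0
tool_pos: [0.4749, -0.0262, 0.01]
tool_rot: [0.0, 0.745, 0.667, -0.002]
contact_force: [-1.0, -0.6, 4.0]
gripper_width: 0.513
```

Emit:
play_rows --commands '[{"dx": 0, "dy": 0, "dz": 0, "rx": 0, "ry": 0, "rz": 0, "claw": 1}, {"dx": 0, "dy": 0, "dz": -3, "rx": 0, "ry": 0, "rz": 0, "claw": 1}, {"dx": 0, "dy": 0, "dz": -7, "rx": 0, "ry": 0, "rz": 0, "claw": 1}, {"dx": 0, "dy": 0, "dz": -11, "rx": 0, "ry": 0, "rz": 0, "claw": 1}, {"dx": 0, "dy": 0, "dz": -13, "rx": 0, "ry": 0, "rz": 0, "claw": 1}]'

```text
time: 12.5
tool_pos: [0.4768, -0.026, 0.1437]
tool_rot: [0.002, 0.745, 0.667, -0.001]
contact_force: [1.0, -0.2, -1.2]
gripper_width: 0.512
```

Run:
```python
from h import *
# tray b: yaw 3.9 deg centre (.600,-.302); house slot at y=+0.042 in the tray? use left (+y) slot, jaws along tray y
y=np.radians(3.9)
for s in(.042,-.042):
    t=np.array([.600,-.302])+s*np.array([-np.sin(y),np.cos(y)]);print(s,t.round(4))
    plan([*t,.13],y+np.pi/2)
```

```text
0.042 [ 0.5971 -0.2601]
t 12.5 pos [ 0.4768 -0.026   0.1437] jaw -6.4 q6 -0.1 w 0.512 F [ 1.  -0.2 -1.2]
  row d [-21.93  14.55   1.48] r [0.004 0.002 1.392]
  row d [-21.93  14.55   1.48] r [-0.002  0.005 -1.75 ]
  row d [-21.93  14.55   1.48] r [-0.002  0.005 -1.75 ]
-0.042 [ 0.6029 -0.3439]
t 12.5 pos [ 0.4768 -0.026   0.1437] jaw -6.4 q6 -0.1 w 0.512 F [ 1.  -0.2 -1.2]
  row d [-30.19  16.05   1.52] r [0.004 0.002 1.392]
  row d [-30.19  16.05   1.52] r [-0.002  0.005 -1.75 ]
  row d [-30.19  16.05   1.52] r [-0.002  0.005 -1.75 ]
```

Emit:
play_rows --commands '[{"dx": -10, "dy": 3, "dz": 0, "rx": 0, "ry": 0, "rz": 0.4, "claw": 1}, {"dx": -30.2, "dy": 16, "dz": 0, "rx": 0, "ry": 0, "rz": 1.392, "claw": 1}, {"dx": -30.2, "dy": 16, "dz": 0, "rx": 0, "ry": 0, "rz": 1.392, "claw": 1}, {"dx": -30.2, "dy": 16, "dz": 0, "rx": 0, "ry": 0, "rz": 1.392, "claw": 1}, {"dx": -30.2, "dy": 16, "dz": 0, "rx": 0, "ry": 0, "rz": 1.392, "claw": 1}]'

```text
time: 13.0
tool_pos: [0.565, -0.2598, 0.1434]
tool_rot: [0.001, 0.939, 0.344, -0.001]
contact_force: [0.8, 0.4, -1.2]
gripper_width: 0.513
```

Run:
```python
from h import *
plan([.6029,-.3439,.13],np.radians(93.9),1)
```

```text
t 13.0 pos [ 0.565  -0.2598  0.1434] jaw -49.7 q6 0.32 w 0.513 F [ 0.8  0.4 -1.2]
  row d [-2.54  8.87  1.36] r [0.002 0.002 0.635]
  row d [-2.54  8.87  1.36] r [-2.000e-03  3.000e-03 -2.506e+00]
```

Emit:
play_rows --commands '[{"dx": -2.5, "dy": 8.8, "dz": 1.3, "rx": 0, "ry": 0, "rz": 0.635, "claw": 1}, {"dx": -2.5, "dy": 8.8, "dz": 1.3, "rx": 0, "ry": 0, "rz": 0.635, "claw": 1}, {"dx": -2.5, "dy": 8.8, "dz": 1.3, "rx": 0, "ry": 0, "rz": 0.635, "claw": 1}, {"dx": -2.5, "dy": 8.8, "dz": 2.5, "rx": 0, "ry": 0, "rz": 0.635, "claw": 1}, {"dx": -2.5, "dy": 8.8, "dz": 4, "rx": 0, "ry": 0, "rz": 0.635, "claw": 1}]'

```text
time: 13.5
tool_pos: [0.6029, -0.3438, 0.103]
tool_rot: [0.001, 0.999, 0.032, -0.0]
contact_force: [-0.2, 0.1, -1.5]
gripper_width: 0.513
```

Run:
```python
from h import *
plan([.6029,-.3439,.055],np.radians(93.9),1)
save(grab_frame('side'),'s11',(270,180,430,330),4)
```

```text
t 13.5 pos [ 0.6029 -0.3438  0.103 ] jaw -86.3 q6 0.88 w 0.513 F [-0.2  0.1 -1.5]
  row d [ 0.01 -0.01  4.8 ] r [ 0.003  0.001 -0.004]
  row d [ 0.01 -0.01  4.8 ] r [ 1.000e-03 -4.000e-03  3.138e+00]
```

View pics/s11.png

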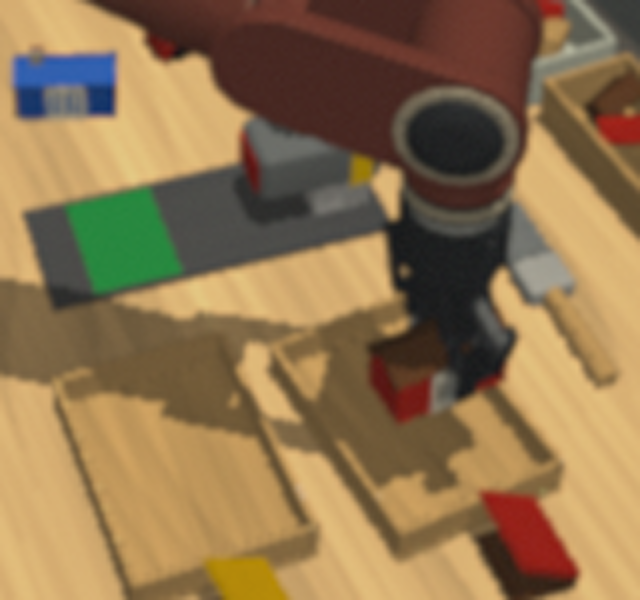

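Emit:
play_rows --commands '[{"dx": 0, "dy": 0, "dz": 2, "rx": 0, "ry": 0, "rz": 0, "claw": 1}, {"dx": 0, "dy": 0, "dz": 4, "rx": 0, "ry": 0, "rz": 0, "claw": 1}, {"dx": 0, "dy": 0, "dz": 6, "rx": 0, "ry": 0, "rz": 0, "claw": 1}, {"dx": 0, "dy": 0, "dz": 7.5, "rx": 0, "ry": 0, "rz": 0, "claw": 1}, {"dx": 0, "dy": 0, "dz": 8.2, "rx": 0, "ry": 0, "rz": 0, "claw": 1}]'

```text
time: 14.05
tool_pos: [0.5993, -0.3413, 0.0147]
tool_rot: [-0.002, 0.999, 0.033, -0.004]
contact_force: [-0.8, -0.3, -2.3]
gripper_width: 0.509
```

Run:
```python
from h import *
plan([.6029,-.3439,.0115],np.radians(93.9),1)
```

```text
t 14.05 pos [ 0.5993 -0.3413  0.0147] jaw -86.3 q6 0.88 w 0.509 F [-0.8 -0.3 -2.3]
  row d [0.34 0.28 0.32] r [-0.003  0.008 -0.003]
  row d [0.34 0.28 0.32] r [0.013 0.005 3.139]
```

Emit:
play_rows --commands '[{"dx": 0.3, "dy": 0.25, "dz": 0.2, "rx": 0, "ry": 0, "rz": 0, "claw": 1}, {"dx": 0.3, "dy": 0.25, "dz": 0.4, "rx": 0, "ry": 0, "rz": 0, "claw": 1}, {"dx": 0.3, "dy": 0.25, "dz": 0.4, "rx": 0, "ry": 0, "rz": 0, "claw": 0.3}, {"dx": 0.3, "dy": 0.25, "dz": 0.4, "rx": 0, "ry": 0, "rz": 0, "claw": 0.3}, {"dx": 0.3, "dy": 0.25, "dz": 0.4, "rx": 0, "ry": 0, "rz": 0, "claw": 0.3}]'

```text
time: 14.55
tool_pos: [0.6032, -0.3441, 0.012]
tool_rot: [-0.001, 0.999, 0.033, -0.003]
contact_force: [0.1, 0.7, 0.1]
gripper_width: 0.697
```

Emit:
play_rows --commands '[{"dx": 0, "dy": 0, "dz": 0, "rx": 0, "ry": 0, "rz": 0, "claw": 0.3}, {"dx": 0, "dy": 0, "dz": -3, "rx": 0, "ry": 0, "rz": 0, "claw": 0.3}, {"dx": 0, "dy": 0, "dz": -8, "rx": 0, "ry": 0, "rz": 0, "claw": 0.3}, {"dx": 0, "dy": 0, "dz": -13, "rx": 0, "ry": 0, "rz": 0, "claw": 0.3}, {"dx": 0, "dy": 0, "dz": -17, "rx": 0, "ry": 0, "rz": 0, "claw": 0}]'

```text
time: 15.05
tool_pos: [0.6049, -0.3448, 0.186]
tool_rot: [0.0, 0.999, 0.033, -0.002]
contact_force: [1.0, 0.4, 0.6]
gripper_width: 0.846
```

Run:
```python
from m import *
a=grab_frame('top');b=grab_frame('side');cv2.imwrite('pics/t12.png',a);cv2.imwrite('pics/s12.png',b)
save(b,'s12c',(180,100,430,290),3.2)
for n,im,rt,rs in(('bus',None,(238,150,268,205),(300,160,336,200)),):
    mk={'top':(rt,masks('top',a,'red',rt)),'side':(rs,masks('side',b,'red',rs))}
    for k in mk:
        r,m=mk[k];m=cv2.morphologyEx(m,cv2.MORPH_CLOSE,np.ones((9,9)));mk[k]=(r,m)
    print(fit(bus,mk,(.6395,.202,.141)),[m.sum() for r,m in mk.values()])
plan([.6395,.202,.13],np.radians(98))
```

```text
(array([0.64343759, 0.20222574, 0.16199876]), np.float64(0.889566887361005)) [np.float64(336.0), np.float64(616.0)]
t 15.15 pos [ 0.608  -0.347   0.1924] jaw -86.3 q6 0.88 w 0.994 F [-0.1 -0.7  1.3]
  row d [  6.7  -54.62   5.85] r [ 0.008 -0.005 -0.074]
  row d [  6.7  -54.62   5.85] r [-0.008 -0.013  3.067]
  row d [  6.7  -54.62   5.85] r [-0.008 -0.013  3.067]
```

View pics/s12c.png

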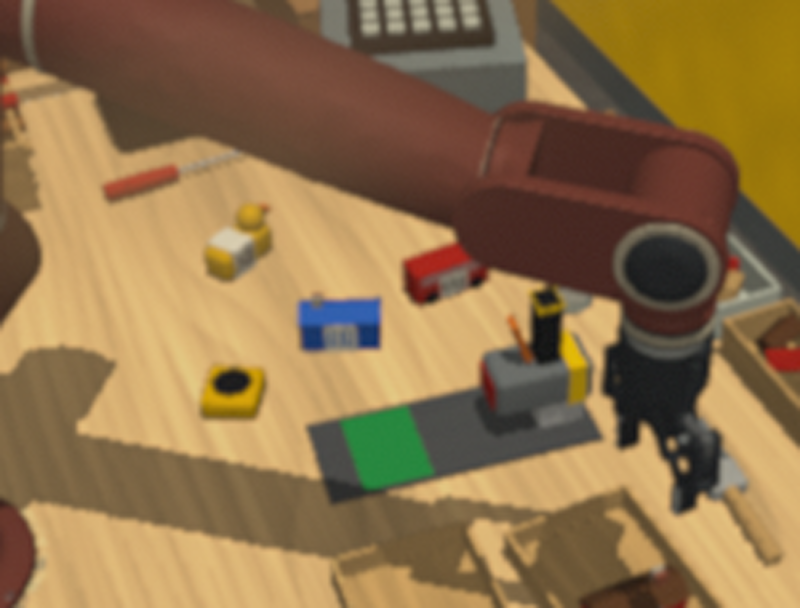

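View pics/t12.png

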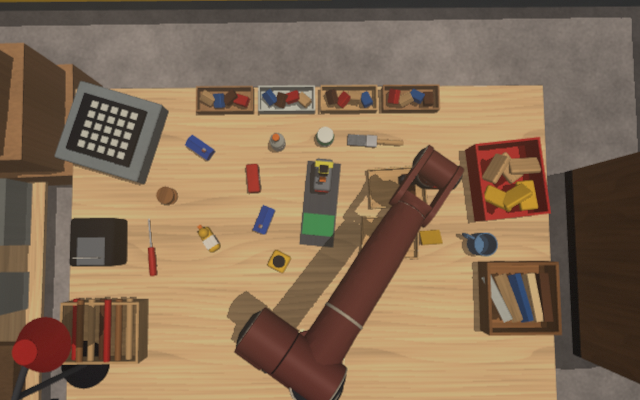

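The bus hasn't moved (top (253,178)). Moving over to it, high enough to clear the scanner.

Emit:
play_rows --commands '[{"dx": 1, "dy": -8, "dz": -4, "rx": 0, "ry": 0, "rz": -0.07, "claw": 0}, {"dx": 6.7, "dy": -54.6, "dz": -4, "rx": 0, "ry": 0, "rz": -0.07, "claw": 0}, {"dx": 6.7, "dy": -54.6, "dz": -4, "rx": 0, "ry": 0, "rz": -0.07, "claw": 0}, {"dx": 6.7, "dy": -54.6, "dz": -4, "rx": 0, "ry": 0, "rz": -0.07, "claw": 0}, {"dx": 6.7, "dy": -54.6, "dz": -4, "rx": 0, "ry": 0, "rz": -0.07, "claw": 0}]'

```text
time: 15.65
tool_pos: [0.6202, -0.101, 0.2162]
tool_rot: [0.004, 0.998, 0.068, 0.003]
contact_force: [1.1, 0.1, -0.3]
gripper_width: 0.997
```

Run:
```python
from h import *
plan([.640,.202,.2],np.radians(98.3),1)
```

```text
t 15.65 pos [ 0.6202 -0.101   0.2162] jaw -82.3 q6 1.16 w 0.997 F [ 1.1  0.1 -0.3]
  row d [  6.04 -29.77   1.41] r [ 0.008 -0.005 -0.01 ]
  row d [  6.04 -29.77   1.41] r [-0.008 -0.013  3.132]
```

Emit:
play_rows --commands '[{"dx": 1, "dy": -5, "dz": -1, "rx": 0, "ry": 0, "rz": -0.01, "claw": 0}, {"dx": 6, "dy": -29.7, "dz": -0.5, "rx": 0, "ry": 0, "rz": -0.01, "claw": 0}, {"dx": 6, "dy": -29.7, "dz": 0, "rx": 0, "ry": 0, "rz": -0.01, "claw": 0}, {"dx": 6, "dy": -29.7, "dz": 1, "rx": 0, "ry": 0, "rz": -0.01, "claw": 0}, {"dx": 6, "dy": -29.7, "dz": 3, "rx": 0, "ry": 0, "rz": -0.01, "claw": 0}]'

```text
time: 16.15
tool_pos: [0.6365, 0.1456, 0.2029]
tool_rot: [0.004, 0.997, 0.073, 0.004]
contact_force: [1.4, 0.8, -0.5]
gripper_width: 1.002
```

Run:
```python
from h import *
plan([.640,.202,.1],np.radians(98.3),1)
save(grab_frame('side'),'s13')
```

```text
t 16.15 pos [0.6365 0.1456 0.2029] jaw -81.7 q6 1.54 w 1.002 F [ 1.4  0.8 -0.5]
  row d [ 1.07 -5.61 10.25] r [ 0.008 -0.008  0.001]
  row d [ 1.07 -5.61 10.25] r [ 0.013  0.013 -3.141]
```

View pics/s13.png

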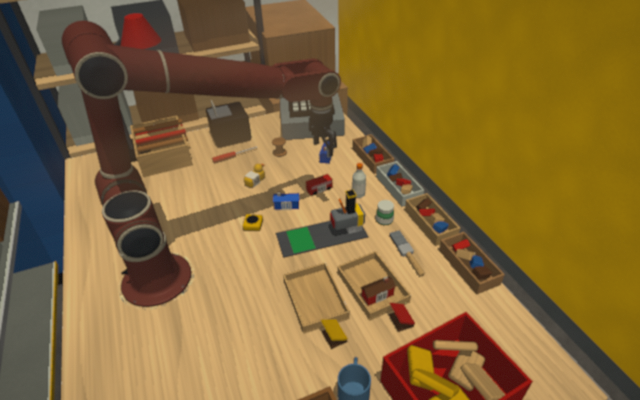

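The house lies in tray_b at (378,290) and the red bus is under the gripper at (319,184). Descending onto it in stages.

Emit:
play_rows --commands '[{"dx": 1.1, "dy": -4, "dz": 2, "rx": 0.005, "ry": -0.005, "rz": 0, "claw": 0}, {"dx": 1.1, "dy": -5.6, "dz": 5, "rx": 0.005, "ry": -0.005, "rz": 0, "claw": 0}, {"dx": 1.1, "dy": -5.6, "dz": 9, "rx": 0.005, "ry": -0.005, "rz": 0, "claw": 0}, {"dx": 1.1, "dy": -5.6, "dz": 10.2, "rx": 0.005, "ry": -0.005, "rz": 0, "claw": 0}, {"dx": 1.1, "dy": -5.6, "dz": 10.2, "rx": 0.005, "ry": -0.005, "rz": 0, "claw": 0}]'

```text
time: 16.7
tool_pos: [0.6349, 0.2084, 0.093]
tool_rot: [-0.001, 0.997, 0.075, -0.004]
contact_force: [0.3, -0.2, -0.0]
gripper_width: 1.001
```

Run:
```python
from h import *
plan([.640,.202,.008],np.radians(98.3),1)
overlay(grab_frame('side'),'side',bus,(.640,.202,np.radians(8.3)),(260,120,380,220),'s14',0,6)
```

```text
t 16.7 pos [0.6349 0.2084 0.093 ] jaw -81.4 q6 1.62 w 1.001 F [ 0.3 -0.2 -0. ]
  row d [0.48 0.72 8.5 ] r [-0.002  0.008  0.006]
  row d [0.48 0.72 8.5 ] r [-1.300e-02 -3.000e-03 -3.136e+00]
```

View pics/s14.png

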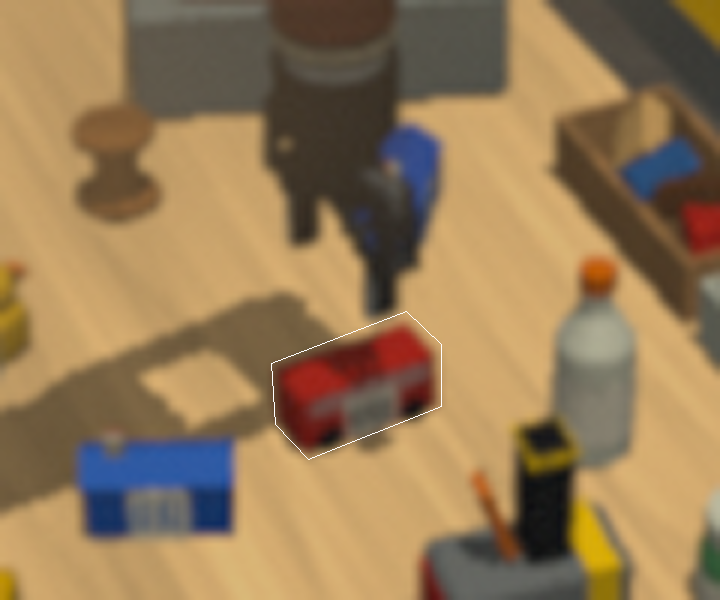

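Emit:
play_rows --commands '[{"dx": 0.5, "dy": 0.7, "dz": 0.5, "rx": 0, "ry": 0, "rz": 0.006, "claw": 0}, {"dx": 0.5, "dy": 0.7, "dz": 3, "rx": 0, "ry": 0, "rz": 0.006, "claw": 0}, {"dx": 0.5, "dy": 0.7, "dz": 6, "rx": 0, "ry": 0, "rz": 0.006, "claw": 0}, {"dx": 0.5, "dy": 0.7, "dz": 8, "rx": 0, "ry": 0, "rz": 0.006, "claw": 0}, {"dx": 0.5, "dy": 0.7, "dz": 8.1, "rx": 0, "ry": 0, "rz": 0.006, "claw": 0}]'

```text
time: 17.25
tool_pos: [0.6417, 0.2012, 0.0133]
tool_rot: [-0.001, 0.997, 0.071, -0.003]
contact_force: [-0.6, 0.3, -0.6]
gripper_width: 0.998
```

Run:
```python
from h import *
plan([.640,.202,.008],np.radians(98.3),1)
```

```text
t 17.25 pos [0.6417 0.2012 0.0133] jaw -81.8 q6 1.62 w 0.998 F [-0.6  0.3 -0.6]
  row d [-0.16 -0.1   0.53] r [-0.002  0.007 -0.002]
  row d [-0.16 -0.1   0.53] r [1.00e-02 3.00e-03 3.14e+00]
```

Emit:
play_rows --commands '[{"dx": -0.15, "dy": -0.1, "dz": 0.4, "rx": 0, "ry": 0, "rz": 0, "claw": 0}, {"dx": -0.15, "dy": -0.1, "dz": 0.5, "rx": 0, "ry": 0, "rz": 0, "claw": 1}, {"dx": -0.15, "dy": -0.1, "dz": 0.5, "rx": 0, "ry": 0, "rz": 0, "claw": 1}, {"dx": -0.15, "dy": -0.1, "dz": 0.5, "rx": 0, "ry": 0, "rz": 0, "claw": 1}, {"dx": -0.15, "dy": -0.1, "dz": 0.5, "rx": 0, "ry": 0, "rz": 0, "claw": 1}]'

```text
time: 17.75
tool_pos: [0.6414, 0.2022, 0.01]
tool_rot: [-0.001, 0.997, 0.071, -0.002]
contact_force: [-0.3, -0.4, 3.2]
gripper_width: 0.488
```

Emit:
play_rows --commands '[{"dx": 0, "dy": 0, "dz": 0, "rx": 0, "ry": 0, "rz": 0, "claw": 1}, {"dx": 0, "dy": 0, "dz": -3, "rx": 0, "ry": 0, "rz": 0, "claw": 1}, {"dx": 0, "dy": 0, "dz": -7, "rx": 0, "ry": 0, "rz": 0, "claw": 1}, {"dx": 0, "dy": 0, "dz": -11, "rx": 0, "ry": 0, "rz": 0, "claw": 1}, {"dx": 0, "dy": 0, "dz": -13, "rx": 0, "ry": 0, "rz": 0, "claw": 1}]'

```text
time: 18.25
tool_pos: [0.6435, 0.2025, 0.1445]
tool_rot: [-0.001, 0.997, 0.071, 0.001]
contact_force: [0.6, 0.3, 0.1]
gripper_width: 0.488
```

Run:
```python
from h import *
plan([.475,-.028,.13],np.radians(-6.4))
```

```text
t 18.25 pos [0.6435 0.2025 0.1445] jaw -81.8 q6 1.62 w 0.488 F [0.6 0.3 0.1]
  row d [-19.97  20.42   1.36] r [-1.000e-03 -3.000e-03 -1.316e+00]
  row d [-19.97  20.42   1.36] r [-3.000e-03  1.000e-03  1.826e+00]
  row d [-19.97  20.42   1.36] r [-3.000e-03  1.000e-03  1.826e+00]
```

Emit:
play_rows --commands '[{"dx": -20, "dy": 20.4, "dz": 0.3, "rx": 0, "ry": 0, "rz": -1.316, "claw": 1}, {"dx": -20, "dy": 20.4, "dz": 0.3, "rx": 0, "ry": 0, "rz": -1.316, "claw": 1}, {"dx": -20, "dy": 20.4, "dz": 0.3, "rx": 0, "ry": 0, "rz": -1.316, "claw": 1}, {"dx": -20, "dy": 20.4, "dz": 0.3, "rx": 0, "ry": 0, "rz": -1.316, "claw": 1}, {"dx": -20, "dy": 20.4, "dz": 0.3, "rx": 0, "ry": 0, "rz": -1.316, "claw": 1}]'

```text
time: 18.75
tool_pos: [0.4959, 0.0025, 0.1401]
tool_rot: [-0.001, 0.904, 0.428, -0.0]
contact_force: [0.7, -1.5, -1.8]
gripper_width: 0.484
```

Run:
```python
from h import *
plan([.4755,-.0285,.1],np.radians(-6.4),1)
```

```text
t 18.75 pos [0.4959 0.0025 0.1401] jaw -39.3 q6 0.54 w 0.484 F [ 0.7 -1.5 -1.8]
  row d [-3.69  0.39  4.01] r [-0.002 -0.    -0.574]
  row d [-3.69  0.39  4.01] r [-1.000e-03  2.000e-03  2.567e+00]
```

Emit:
play_rows --commands '[{"dx": -3.7, "dy": 0.4, "dz": 1, "rx": 0, "ry": 0, "rz": -0.574, "claw": 1}, {"dx": -3.7, "dy": 0.4, "dz": 2, "rx": 0, "ry": 0, "rz": -0.574, "claw": 1}, {"dx": -3.7, "dy": 0.4, "dz": 4, "rx": 0, "ry": 0, "rz": -0.574, "claw": 1}, {"dx": -3.7, "dy": 0.4, "dz": 6, "rx": 0, "ry": 0, "rz": -0.574, "claw": 1}, {"dx": -3.7, "dy": 0.4, "dz": 8, "rx": 0, "ry": 0, "rz": -0.574, "claw": 1}]'

```text
time: 19.25
tool_pos: [0.4751, -0.0287, 0.0592]
tool_rot: [-0.001, 0.745, 0.667, -0.0]
contact_force: [0.7, -0.1, -1.0]
gripper_width: 0.486
```

Run:
```python
from h import *
plan([.4755,-.0285,.014],np.radians(-6.4),1)
save(grab_frame('side'),'s15',(230,120,420,270))
```

```text
t 19.25 pos [ 0.4751 -0.0287  0.0592] jaw -6.3 q6 -0.11 w 0.486 F [ 0.7 -0.1 -1. ]
  row d [0.02 0.05 4.52] r [-0.001 -0.001  0.002]
  row d [0.02 0.05 4.52] r [ 1.00e-03 -2.00e-03 -3.14e+00]
```

View pics/s15.png

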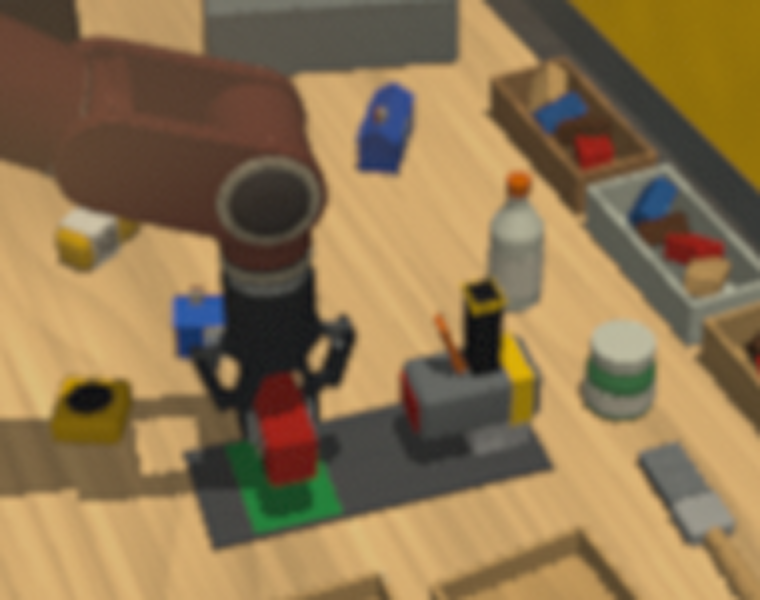

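Emit:
play_rows --commands '[{"dx": 0, "dy": 0.05, "dz": 1.5, "rx": 0, "ry": 0, "rz": 0, "claw": 1}, {"dx": 0, "dy": 0.05, "dz": 3, "rx": 0, "ry": 0, "rz": 0, "claw": 1}, {"dx": 0, "dy": 0.05, "dz": 3.8, "rx": 0, "ry": 0, "rz": 0, "claw": 1}, {"dx": 0, "dy": 0.05, "dz": 4.2, "rx": 0, "ry": 0, "rz": 0, "claw": 1}, {"dx": 0, "dy": 0.05, "dz": 4.2, "rx": 0, "ry": 0, "rz": 0, "claw": 1}]'

```text
time: 19.8
tool_pos: [0.4732, -0.028, 0.0145]
tool_rot: [-0.003, 0.745, 0.667, -0.002]
contact_force: [0.5, -0.9, -0.8]
gripper_width: 0.487
```

Run:
```python
from h import *
plan([.4755,-.0285,.0138],np.radians(-6.4),1)
```

```text
t 19.8 pos [ 0.4732 -0.028   0.0145] jaw -6.4 q6 -0.11 w 0.487 F [ 0.5 -0.9 -0.8]
  row d [-0.02  0.24  0.07] r [-0.007 -0.001 -0.   ]
  row d [-0.02  0.24  0.07] r [-2.000e-03  1.100e-02  3.142e+00]
```

Emit:
play_rows --commands '[{"dx": 0, "dy": 0.2, "dz": 0, "rx": -0.006, "ry": 0, "rz": 0, "claw": 1}, {"dx": 0, "dy": 0.2, "dz": 0.1, "rx": -0.006, "ry": 0, "rz": 0, "claw": 1}, {"dx": 0, "dy": 0.2, "dz": 0.1, "rx": -0.006, "ry": 0, "rz": 0, "claw": 0}, {"dx": 0, "dy": 0.2, "dz": 0.1, "rx": -0.006, "ry": 0, "rz": 0, "claw": 0}, {"dx": 0, "dy": 0.2, "dz": 0.1, "rx": -0.006, "ry": 0, "rz": 0, "claw": 0}]'

```text
time: 20.3
tool_pos: [0.4753, -0.0283, 0.0137]
tool_rot: [-0.001, 0.746, 0.666, 0.0]
contact_force: [0.3, 0.9, -0.3]
gripper_width: 0.967
```

Emit:
play_rows --commands '[{"dx": 0, "dy": 0, "dz": 0, "rx": 0, "ry": 0, "rz": 0, "claw": 0}, {"dx": 0, "dy": 0, "dz": -4, "rx": 0, "ry": 0, "rz": 0, "claw": 0}, {"dx": 0, "dy": 0, "dz": -9, "rx": 0, "ry": 0, "rz": 0, "claw": 0}, {"dx": 0, "dy": 0, "dz": -14, "rx": 0, "ry": 0, "rz": 0, "claw": 0}, {"dx": 0, "dy": 0, "dz": -19, "rx": 0, "ry": 0, "rz": 0, "claw": 0}]'

```text
time: 20.8
tool_pos: [0.475, -0.0285, 0.2056]
tool_rot: [-0.001, 0.746, 0.666, 0.0]
contact_force: [1.2, -0.1, -0.3]
gripper_width: 0.999
```

Run:
```python
from h import *
plan([.646,-.0473,.21],np.radians(-6.4),1)
b=grab_frame('side');overlay(b,'side',bus,(.474,-.028,np.radians(83.6)),(270,200,350,260),'s16',.004,8)
```

```text
t 20.8 pos [ 0.475  -0.0285  0.2056] jaw -6.4 q6 -0.11 w 0.999 F [ 1.2 -0.1 -0.3]
  row d [ 0.04 17.2  -0.46] r [-0.001 -0.001 -0.   ]
  row d [ 0.04 17.2  -0.46] r [-2.000e-03  1.000e-03  3.142e+00]
```

View pics/s16.png

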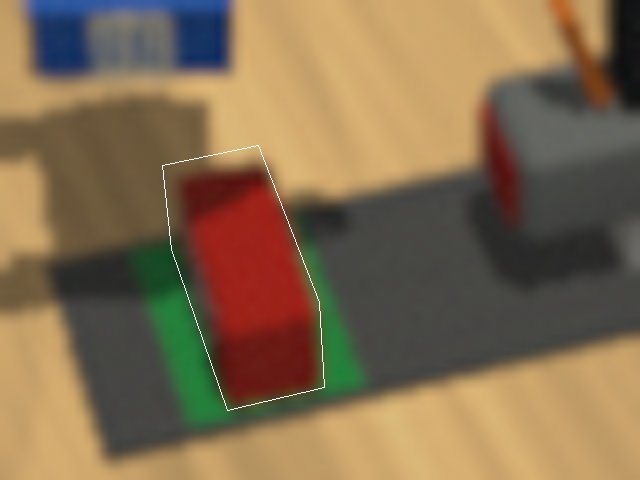

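The bus is square on the pad, centred within about 3 mm. To the trigger.

Emit:
play_rows --commands '[{"dx": 0, "dy": 4, "dz": -1.5, "rx": 0, "ry": 0, "rz": 0, "claw": 0}, {"dx": 0, "dy": 8.5, "dz": -1.5, "rx": 0, "ry": 0, "rz": 0, "claw": 0}, {"dx": 0, "dy": 13, "dz": -1.5, "rx": 0, "ry": 0, "rz": 0, "claw": 0}, {"dx": 0, "dy": 16.3, "dz": -1.5, "rx": 0, "ry": 0, "rz": 0, "claw": 0}, {"dx": 0, "dy": 16.8, "dz": -1, "rx": 0, "ry": 0, "rz": 0, "claw": 0}]'

```text
time: 21.35
tool_pos: [0.6494, -0.0487, 0.2283]
tool_rot: [0.006, 0.745, 0.666, 0.005]
contact_force: [-0.2, -0.8, -0.4]
gripper_width: 1.002
```

Run:
```python
from h import *
plan([.646,-.0473,.19],np.radians(-6.4),1)
```

```text
t 21.35 pos [ 0.6494 -0.0487  0.2283] jaw -6.4 q6 -0.08 w 1.002 F [-0.2 -0.8 -0.4]
  row d [ 0.11 -0.42  3.82] r [ 0.016  0.    -0.   ]
  row d [ 0.11 -0.42  3.82] r [ 0.    -0.026  3.141]
```

Emit:
play_rows --commands '[{"dx": 0.1, "dy": -0.45, "dz": 1, "rx": 0.016, "ry": 0, "rz": 0, "claw": 0}, {"dx": 0.1, "dy": -0.45, "dz": 2.5, "rx": 0.016, "ry": 0, "rz": 0, "claw": 0}, {"dx": 0.1, "dy": -0.45, "dz": 3.7, "rx": 0.016, "ry": 0, "rz": 0, "claw": 0}, {"dx": 0.1, "dy": -0.45, "dz": 3.8, "rx": 0.016, "ry": 0, "rz": 0, "claw": 0}, {"dx": 0.1, "dy": -0.45, "dz": 3.8, "rx": 0.016, "ry": 0, "rz": 0, "claw": 0}]'

```text
time: 21.85
tool_pos: [0.6446, -0.0471, 0.1894]
tool_rot: [-0.0, 0.745, 0.667, -0.0]
contact_force: [0.9, 0.6, -0.6]
gripper_width: 0.996
```

Run:
```python
from h import *
plan([.646,-.0473,.113],np.radians(-6.4),1)
```

```text
t 21.85 pos [ 0.6446 -0.0471  0.1894] jaw -6.4 q6 -0.08 w 0.996 F [ 0.9  0.6 -0.6]
  row d [-0.    0.14  7.64] r [-0.001  0.    -0.   ]
  row d [-0.    0.14  7.64] r [0.000e+00 2.000e-03 3.142e+00]
```

Emit:
play_rows --commands '[{"dx": 0, "dy": 0.15, "dz": 1, "rx": 0, "ry": 0, "rz": 0, "claw": 0}, {"dx": 0, "dy": 0.15, "dz": 3, "rx": 0, "ry": 0, "rz": 0, "claw": 0}, {"dx": 0, "dy": 0.15, "dz": 5, "rx": 0, "ry": 0, "rz": 0, "claw": 0}, {"dx": 0, "dy": 0.15, "dz": 6.8, "rx": 0, "ry": 0, "rz": 0, "claw": 0}, {"dx": 0, "dy": 0.15, "dz": 7.6, "rx": 0, "ry": 0, "rz": 0, "claw": 0}]'

```text
time: 22.35
tool_pos: [0.6449, -0.0471, 0.1109]
tool_rot: [-0.002, 0.746, 0.666, -0.001]
contact_force: [-0.2, -0.1, -0.0]
gripper_width: 1.002
```

Emit:
play_rows --commands '[{"dx": 0, "dy": 0, "dz": 0, "rx": 0, "ry": 0, "rz": 0, "claw": 0}]'

```text
time: 22.45
tool_pos: [0.6441, -0.047, 0.1094]
tool_rot: [-0.002, 0.746, 0.666, -0.002]
contact_force: [0.4, -0.4, -0.2]
gripper_width: 1.001
```

Run:
```python
from h import *
plan([.646,-.0473,.113],np.radians(-6.4),1)
```

```text
t 22.45 pos [ 0.6441 -0.047   0.1094] jaw -6.4 q6 -0.08 w 1.001 F [ 0.4 -0.4 -0.2]
  row d [-0.01  0.19 -0.36] r [-0.006 -0.    -0.   ]
  row d [-0.01  0.19 -0.36] r [-0.     0.01   3.141]
```

Emit:
play_rows --commands '[{"dx": 0, "dy": 0.2, "dz": -0.35, "rx": -0.006, "ry": 0, "rz": 0, "claw": 0}, {"dx": 0, "dy": 0.2, "dz": -0.35, "rx": -0.006, "ry": 0, "rz": 0, "claw": 1}, {"dx": 0, "dy": 0.2, "dz": -0.35, "rx": -0.006, "ry": 0, "rz": 0, "claw": 1}, {"dx": 0, "dy": 0.2, "dz": -0.35, "rx": -0.006, "ry": 0, "rz": 0, "claw": 1}, {"dx": 0, "dy": 0.2, "dz": -0.35, "rx": -0.006, "ry": 0, "rz": 0, "claw": 1}]'

```text
time: 22.95
tool_pos: [0.6466, -0.0473, 0.1146]
tool_rot: [0.0, 0.745, 0.667, 0.0]
contact_force: [0.0, 0.3, 4.0]
gripper_width: 0.447
```

Emit:
play_rows --commands '[{"dx": 0, "dy": 0, "dz": 0, "rx": 0, "ry": 0, "rz": 0, "claw": 1}, {"dx": 0, "dy": 0, "dz": 0, "rx": 0, "ry": 0, "rz": 0, "claw": 1}, {"dx": 0, "dy": 0, "dz": 0, "rx": 0, "ry": 0, "rz": 0, "claw": 1}, {"dx": 0, "dy": 0, "dz": 0, "rx": 0, "ry": 0, "rz": 0, "claw": 1}, {"dx": 0, "dy": 0, "dz": 0, "rx": 0, "ry": 0, "rz": 0, "claw": 1}]'

```text
time: 23.45
tool_pos: [0.6466, -0.0473, 0.1146]
tool_rot: [0.0, 0.745, 0.667, 0.0]
contact_force: [2.0, -0.2, 0.5]
gripper_width: 0.449
```

Emit:
play_rows --commands '[{"dx": 0, "dy": 0, "dz": 0, "rx": 0, "ry": 0, "rz": 0, "claw": 1}, {"dx": 0, "dy": 0, "dz": 0, "rx": 0, "ry": 0, "rz": 0, "claw": 1}, {"dx": 0, "dy": 0, "dz": 0, "rx": 0, "ry": 0, "rz": 0, "claw": 1}, {"dx": 0, "dy": 0, "dz": 0, "rx": 0, "ry": 0, "rz": 0, "claw": 1}]'

```text
time: 23.85
tool_pos: [0.6466, -0.0473, 0.1146]
tool_rot: [0.0, 0.745, 0.667, 0.0]
contact_force: [2.1, -0.0, 0.3]
gripper_width: 0.446
```

Run:
```python
from h import *
save(grab_frame('side'),'s17',(310,120,400,220),6)
```

```text
(no output)
```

View pics/s17.png

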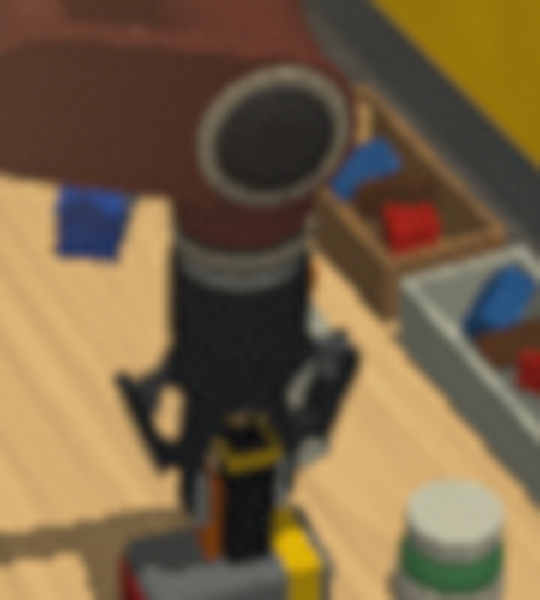

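The trigger is fully squeezed and has been held about 1 s. Releasing and going back for the bus.

Emit:
play_rows --commands '[{"dx": 0, "dy": 0, "dz": 0, "rx": 0, "ry": 0, "rz": 0, "claw": 0}, {"dx": 0, "dy": 0, "dz": 0, "rx": 0, "ry": 0, "rz": 0, "claw": 0}, {"dx": 0, "dy": 0, "dz": 0, "rx": 0, "ry": 0, "rz": 0, "claw": 0}, {"dx": 0, "dy": 0, "dz": 0, "rx": 0, "ry": 0, "rz": 0, "claw": 0}, {"dx": 0, "dy": 0, "dz": -1, "rx": 0, "ry": 0, "rz": 0, "claw": 0}]'

```text
time: 24.4
tool_pos: [0.6465, -0.0473, 0.1243]
tool_rot: [0.0, 0.745, 0.667, 0.0]
contact_force: [0.2, 1.1, 0.1]
gripper_width: 1.001
```

Emit:
play_rows --commands '[{"dx": 0, "dy": 0, "dz": -2, "rx": 0, "ry": 0, "rz": 0, "claw": 0}, {"dx": 0, "dy": 0, "dz": -4, "rx": 0, "ry": 0, "rz": 0, "claw": 0}, {"dx": 0, "dy": 0, "dz": -7, "rx": 0, "ry": 0, "rz": 0, "claw": 0}, {"dx": 0, "dy": 0, "dz": -9, "rx": 0, "ry": 0, "rz": 0, "claw": 0}]'

```text
time: 24.8
tool_pos: [0.6479, -0.0475, 0.2185]
tool_rot: [0.002, 0.745, 0.667, 0.002]
contact_force: [-0.2, 1.5, 0.9]
gripper_width: 0.995
```

Run:
```python
from h import *
plan([.474,-.0275,.13],np.radians(-6.4),1)
b=grab_frame('side');save(b,'s18',(230,120,420,270))
```

```text
t 24.8 pos [ 0.6479 -0.0475  0.2185] jaw -6.4 q6 -0.08 w 0.995 F [-0.2  1.5  0.9]
  row d [  0.06 -17.55   8.75] r [0.005 0.    0.   ]
  row d [  0.06 -17.55   8.75] r [-0.     0.009 -3.141]
```

View pics/s18.png

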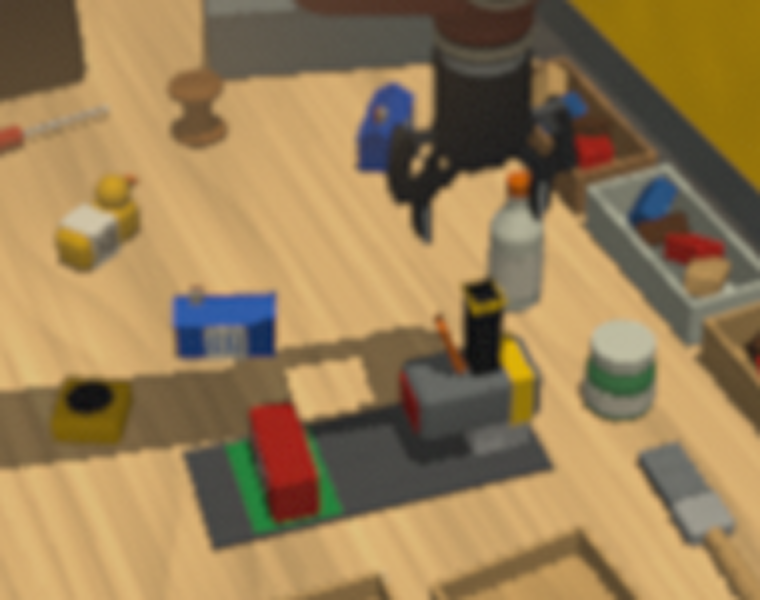

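Emit:
play_rows --commands '[{"dx": 0, "dy": -4, "dz": 0, "rx": 0, "ry": 0, "rz": 0, "claw": 0}, {"dx": 0, "dy": -9, "dz": 0, "rx": 0, "ry": 0, "rz": 0, "claw": 0}, {"dx": 0, "dy": -13.5, "dz": 2, "rx": 0, "ry": 0, "rz": 0, "claw": 0}, {"dx": 0, "dy": -16.5, "dz": 5, "rx": 0, "ry": 0, "rz": 0, "claw": 0}, {"dx": 0, "dy": -17.4, "dz": 8, "rx": 0, "ry": 0, "rz": 0, "claw": 0}]'

```text
time: 25.35
tool_pos: [0.4761, -0.0283, 0.1405]
tool_rot: [0.006, 0.745, 0.667, 0.004]
contact_force: [0.5, 0.9, -0.0]
gripper_width: 0.995
```

Run:
```python
from h import *
plan([.474,-.0275,.012],np.radians(-6.4),1)
```

```text
t 25.35 pos [ 0.4761 -0.0283  0.1405] jaw -6.4 q6 -0.1 w 0.995 F [ 0.5  0.9 -0. ]
  row d [ 0.07 -0.4  12.85] r [0.014 0.001 0.   ]
  row d [ 0.07 -0.4  12.85] r [-2.000e-03  2.300e-02 -3.141e+00]
```

Emit:
play_rows --commands '[{"dx": 0.05, "dy": -0.3, "dz": 4, "rx": 0.014, "ry": 0, "rz": 0, "claw": 0}, {"dx": 0.05, "dy": -0.3, "dz": 8, "rx": 0.014, "ry": 0, "rz": 0, "claw": 0}, {"dx": 0.05, "dy": -0.3, "dz": 11, "rx": 0.014, "ry": 0, "rz": 0, "claw": 0}, {"dx": 0.05, "dy": -0.3, "dz": 12.4, "rx": 0.014, "ry": 0, "rz": 0, "claw": 0}, {"dx": 0.05, "dy": -0.3, "dz": 12.6, "rx": 0.014, "ry": 0, "rz": 0, "claw": 0}]'

```text
time: 25.85
tool_pos: [0.4739, -0.0276, 0.0131]
tool_rot: [-0.001, 0.745, 0.667, -0.001]
contact_force: [-0.2, -0.3, -0.1]
gripper_width: 1.001
```

Emit:
play_rows --commands '[{"dx": 0, "dy": 0, "dz": 0, "rx": 0, "ry": 0, "rz": 0, "claw": 0}]'

```text
time: 25.95
tool_pos: [0.4752, -0.0279, 0.0143]
tool_rot: [0.0, 0.745, 0.667, -0.0]
contact_force: [0.5, -0.0, 0.5]
gripper_width: 0.998
```

Run:
```python
from h import *
plan([.474,-.0275,.012],np.radians(-6.4),1)
```

```text
t 25.95 pos [ 0.4752 -0.0279  0.0143] jaw -6.4 q6 -0.1 w 0.998 F [ 0.5 -0.   0.5]
  row d [ 0.03 -0.12  0.23] r [-0.     0.001  0.   ]
  row d [ 0.03 -0.12  0.23] r [-1.000e-03 -0.000e+00 -3.141e+00]
```

Emit:
play_rows --commands '[{"dx": 0, "dy": -0.1, "dz": 0.1, "rx": 0, "ry": 0, "rz": 0, "claw": 1}, {"dx": 0, "dy": -0.1, "dz": 0.1, "rx": 0, "ry": 0, "rz": 0, "claw": 1}, {"dx": 0, "dy": -0.1, "dz": 0.1, "rx": 0, "ry": 0, "rz": 0, "claw": 1}, {"dx": 0, "dy": -0.1, "dz": 0.1, "rx": 0, "ry": 0, "rz": 0, "claw": 1}, {"dx": 0, "dy": -0.1, "dz": 0.1, "rx": 0, "ry": 0, "rz": 0, "claw": 1}]'

```text
time: 26.45
tool_pos: [0.4755, -0.028, 0.0149]
tool_rot: [0.001, 0.745, 0.667, 0.0]
contact_force: [0.2, -0.4, 7.1]
gripper_width: 0.487
```

Emit:
play_rows --commands '[{"dx": 0, "dy": 0, "dz": -1, "rx": 0, "ry": 0, "rz": 0, "claw": 1}, {"dx": 0, "dy": 0, "dz": -4, "rx": 0, "ry": 0, "rz": 0, "claw": 1}, {"dx": 0, "dy": 0, "dz": -8, "rx": 0, "ry": 0, "rz": 0, "claw": 1}, {"dx": 0, "dy": 0, "dz": -12, "rx": 0, "ry": 0, "rz": 0, "claw": 1}, {"dx": -2, "dy": 0, "dz": -14, "rx": 0, "ry": 0, "rz": 0.1, "claw": 1}]'

```text
time: 26.95
tool_pos: [0.4744, -0.047, 0.1592]
tool_rot: [0.003, 0.778, 0.629, 0.002]
contact_force: [0.5, -1.5, -1.0]
gripper_width: 0.485
```

Run:
```python
from h import *
plan([.5968,-.2581,.14],np.radians(93.9),1)
b=grab_frame('side');save(b,'s19',(250,130,430,330),3);
overlay(b,'side',house,(.603,-.344,np.radians(3.9)),(320,230,430,320),'s19h',.005,6)
```

```text
t 26.95 pos [ 0.4744 -0.047   0.1592] jaw -12.1 q6 -0.04 w 0.485 F [ 0.5 -1.5 -1. ]
  row d [-18.07  16.37   2.05] r [ 0.007 -0.005  1.292]
  row d [-18.07  16.37   2.05] r [ 0.005  0.008 -1.85 ]
```

View pics/s19.png

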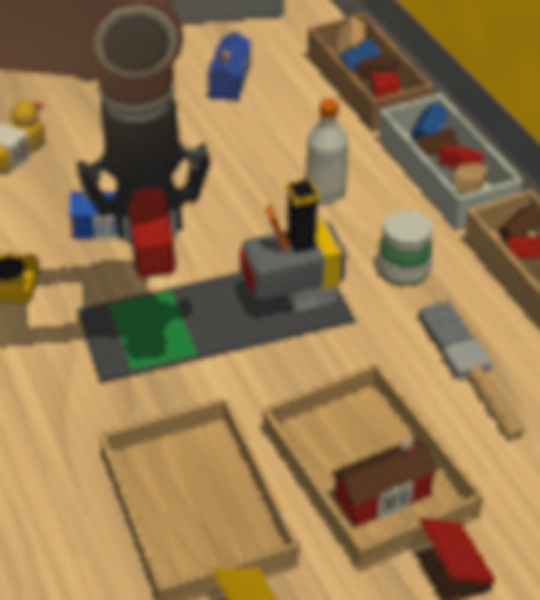

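View pics/s19h.png

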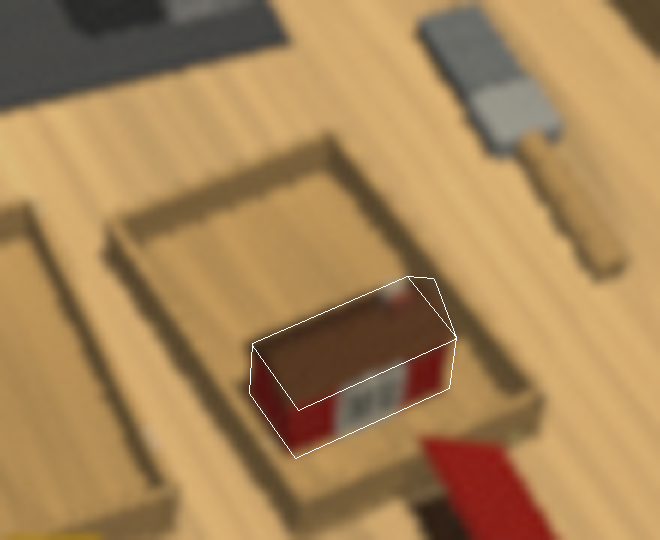

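The house is on the tray_b floor in the far-right half. Carrying the bus to the left half.

Emit:
play_rows --commands '[{"dx": -8, "dy": 5, "dz": 0, "rx": 0, "ry": 0, "rz": 0.6, "claw": 1}, {"dx": -18, "dy": 16.4, "dz": 0, "rx": 0, "ry": 0, "rz": 1.292, "claw": 1}, {"dx": -18, "dy": 16.4, "dz": 0, "rx": 0, "ry": 0, "rz": 1.292, "claw": 1}, {"dx": -18, "dy": 16.4, "dz": 0, "rx": 0, "ry": 0, "rz": 1.292, "claw": 1}, {"dx": -18, "dy": 16.4, "dz": 1, "rx": 0, "ry": 0, "rz": 1.292, "claw": 1}]'

```text
time: 27.5
tool_pos: [0.5983, -0.2637, 0.1553]
tool_rot: [0.003, 0.955, 0.297, 0.004]
contact_force: [0.4, -0.1, -0.7]
gripper_width: 0.486
```

Run:
```python
from h import *
plan([.597,-.258,.10],np.radians(93.9),1)
```

```text
t 27.5 pos [ 0.5983 -0.2637  0.1553] jaw -55.4 q6 0.44 w 0.486 F [ 0.4 -0.1 -0.7]
  row d [ 0.18 -0.59  5.53] r [ 0.007 -0.009  0.536]
  row d [ 0.18 -0.59  5.53] r [ 0.012  0.01  -2.606]
```

Emit:
play_rows --commands '[{"dx": 0.2, "dy": -0.6, "dz": 0, "rx": 0, "ry": 0, "rz": 0.536, "claw": 1}, {"dx": 0.2, "dy": -0.6, "dz": 1, "rx": 0, "ry": 0, "rz": 0.536, "claw": 1}, {"dx": 0.2, "dy": -0.6, "dz": 2, "rx": 0, "ry": 0, "rz": 0.536, "claw": 1}, {"dx": 0.2, "dy": -0.6, "dz": 4, "rx": 0, "ry": 0, "rz": 0.536, "claw": 1}, {"dx": 0.2, "dy": -0.6, "dz": 6, "rx": 0, "ry": 0, "rz": 0.536, "claw": 1}]'

```text
time: 28.0
tool_pos: [0.5968, -0.2575, 0.0941]
tool_rot: [0.002, 0.999, 0.033, 0.005]
contact_force: [-0.4, 0.8, -1.3]
gripper_width: 0.482
```

Run:
```python
from h import *
plan([.597,-.258,.05],np.radians(93.9),1)
b=grab_frame('side');save(b,'s20',(320,200,430,320),5)
```

```text
t 28.0 pos [ 0.5968 -0.2575  0.0941] jaw -86.2 q6 0.98 w 0.482 F [-0.4  0.8 -1.3]
  row d [-0.02  0.03  4.41] r [ 0.004 -0.01  -0.001]
  row d [-0.02  0.03  4.41] r [-0.015 -0.006  3.14 ]
```

View pics/s20.png

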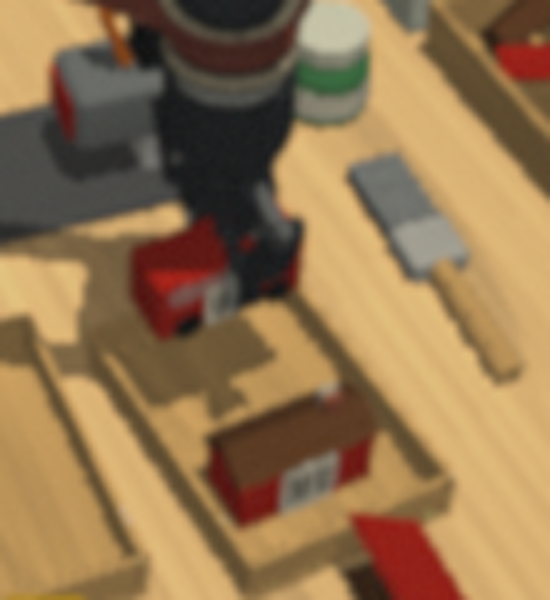

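Emit:
play_rows --commands '[{"dx": 0, "dy": 0, "dz": 1.5, "rx": 0, "ry": -0.01, "rz": 0, "claw": 1}, {"dx": 0, "dy": 0, "dz": 3.5, "rx": 0, "ry": -0.01, "rz": 0, "claw": 1}, {"dx": 0, "dy": 0, "dz": 5.5, "rx": 0, "ry": -0.01, "rz": 0, "claw": 1}, {"dx": 0, "dy": 0, "dz": 6.8, "rx": 0, "ry": -0.01, "rz": 0, "claw": 1}, {"dx": 0, "dy": 0, "dz": 7, "rx": 0, "ry": -0.01, "rz": 0, "claw": 1}]'

```text
time: 28.55
tool_pos: [0.593, -0.2551, 0.0167]
tool_rot: [-0.001, 0.999, 0.034, -0.005]
contact_force: [-0.5, 0.9, -0.9]
gripper_width: 0.482
```

Run:
```python
from h import *
plan([.597,-.258,.0162],np.radians(93.9),1)
```

```text
t 28.55 pos [ 0.593  -0.2551  0.0167] jaw -86.1 q6 0.98 w 0.482 F [-0.5  0.9 -0.9]
  row d [0.38 0.32 0.05] r [-0.002  0.01   0.   ]
  row d [0.38 0.32 0.05] r [-0.016 -0.004 -3.141]
```

Emit:
play_rows --commands '[{"dx": 0.35, "dy": 0.35, "dz": 0, "rx": 0, "ry": 0.008, "rz": 0, "claw": 1}, {"dx": 0.35, "dy": 0.35, "dz": 0.1, "rx": 0, "ry": 0.008, "rz": 0, "claw": 1}, {"dx": 0.35, "dy": 0.35, "dz": 0.1, "rx": 0, "ry": 0.008, "rz": 0, "claw": 0.33}, {"dx": 0.35, "dy": 0.35, "dz": 0.1, "rx": 0, "ry": 0.008, "rz": 0, "claw": 0.33}, {"dx": 0.35, "dy": 0.35, "dz": 0.1, "rx": 0, "ry": 0.008, "rz": 0, "claw": 0.33}]'

```text
time: 29.05
tool_pos: [0.5974, -0.2587, 0.0167]
tool_rot: [-0.001, 0.999, 0.034, -0.0]
contact_force: [0.5, -0.4, -0.0]
gripper_width: 0.674
```

Emit:
play_rows --commands '[{"dx": 0, "dy": 0, "dz": 0, "rx": 0, "ry": 0, "rz": 0, "claw": 0.33}, {"dx": 0, "dy": 0, "dz": -3, "rx": 0, "ry": 0, "rz": 0, "claw": 0.33}, {"dx": 0, "dy": 0, "dz": -8, "rx": 0, "ry": 0, "rz": 0, "claw": 0.33}, {"dx": 0, "dy": 0, "dz": -13, "rx": 0, "ry": 0, "rz": 0, "claw": 0.33}, {"dx": 0, "dy": 0, "dz": -18, "rx": 0, "ry": 0, "rz": 0, "claw": 0}]'

```text
time: 29.55
tool_pos: [0.5973, -0.2588, 0.1987]
tool_rot: [-0.001, 0.999, 0.034, -0.0]
contact_force: [0.2, -0.7, 0.4]
gripper_width: 0.821
```

Run:
```python
from h import *
a=grab_frame('top');b=grab_frame('side');cv2.imwrite('pics/t21.png',a);cv2.imwrite('pics/s21.png',b)
save(a,'t21c',(150,180,250,270),7);save(b,'s21c',(220,130,420,280),4)
plan([.426,.357,.2],np.radians(120))
```

```text
t 29.65 pos [ 0.6019 -0.2614  0.2081] jaw -86.1 q6 0.98 w 0.976 F [0.4 0.4 1.3]
  row d [-13.32 -62.9    0.1 ] r [ 0.011 -0.012 -0.455]
  row d [-13.32 -62.9    0.1 ] r [-0.016 -0.016  2.686]
  row d [-13.32 -62.9    0.1 ] r [-0.016 -0.016  2.686]
```

View pics/t21c.png

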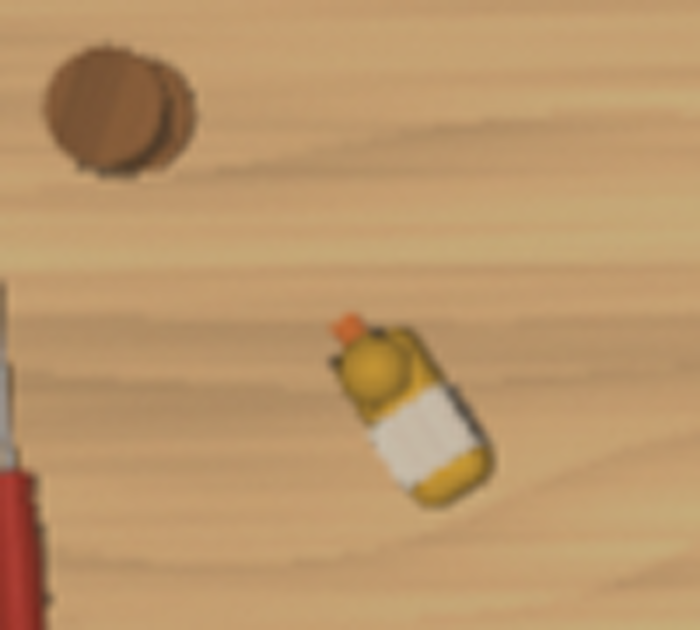

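View pics/s21c.png

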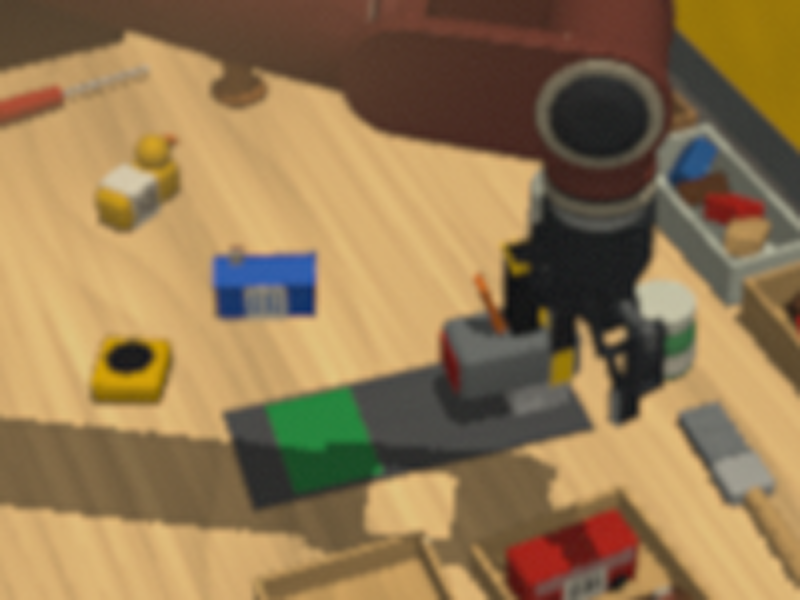

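Duck still at its place: label top face centred near crop (425,437), i.e. about px (210.7,242.4). Computing its pose from label and body edges.

Run:
```python
from m import *
c=[(370,432),(436,387),(482,440),(412,490)]
w=np.array([unproj('top',(150+(x-3.5)/7,180+(y-3.5)/7),.04)[:2] for x,y in c])
print(w.mean(0)); f=(w[0]+w[1]-w[2]-w[3]);g=(w[0]-w[1]+w[3]-w[2])
print('fwd',np.degrees(np.arctan2(f[1],f[0])),'wid',np.degrees(np.arctan2(g[1],g[0]))-90,np.linalg.norm(w[0]-w[1]),np.linalg.norm(w[0]-w[3]))
def bm(im,roi):
    u0,v0,u1,v1=roi;H,S_,V=hsv(im[v0:v1,u0:u1]);m=((S_>150)&(H>17)&(H<33))|((S_<75)&(V>90))
    m=cv2.morphologyEx(m.astype(np.uint8),cv2.MORPH_CLOSE,np.ones((3,3)));k,l,st,_=cv2.connectedComponentsWithStats(m);return (l==1+np.argmax(st[1:,4])).astype(float)
a=cv2.imread('pics/t21.png');b=cv2.imread('pics/s21.png');rt=(190,215,230,262);rs=(236,155,274,195)
mk={'top':(rt,bm(a,rt)),'side':(rs,bm(b,rs))}
for q0 in((.426,.355,.55),):
  for s in(mk,{'top':mk['top']},{'side':mk['side']}): print(fit(duck,s,q0))
q=fit(duck,{'top':mk['top']},(.426,.355,.55))[0]
overlay(a,'top',duck,q,rt,'t22',0,12);overlay(b,'side',duck,q,rs,'s22',0,12)
x=cv2.imread('pics/t22.png');y=cv2.imread('pics/s22.png');h=max(x.shape[0],y.shape[0]);P2=lambda i:cv2.copyMakeBorder(i,0,h-i.shape[0],0,0,0)
g=np.hstack([P2(x),P2(y)]);cv2.imwrite('pics/22.png',cv2.resize(g,None,fx=.8,fy=.8))
```

```text
[0.41554812 0.34645006]
fwd 38.630949788841484 wid 34.713507095051796 0.0391672692809966 0.03558245946562823
(array([0.42572916, 0.35675366, 0.66130874]), np.float64(0.5709905685625889))
(array([0.42515878, 0.35519159, 0.51662292]), np.float64(0.21031091564351595))
(array([0.42663803, 0.3578122 , 0.81725392]), np.float64(0.3063944478134896))
```

View pics/22.png

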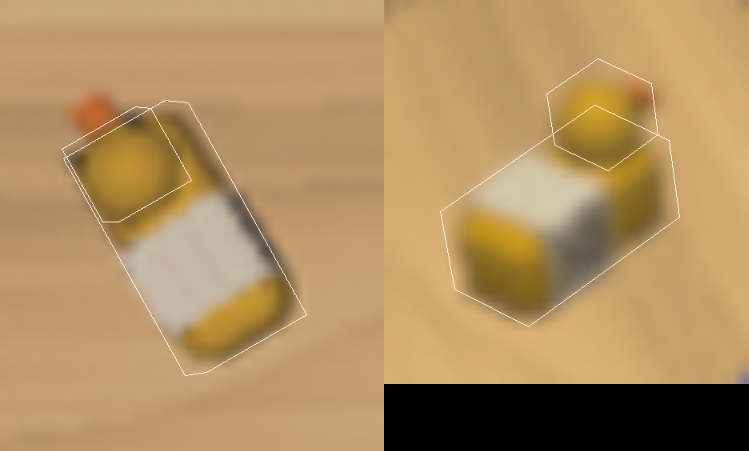

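Run:
```python
from h import *
print(unproj('side',(236+156/9.6-.5,155+190/9.6-.5),.04))
# whole-run label bottom corners on side face (z~0): (556,300)-(605,270) in picture
print(unproj('side',(236+(580-384)/9.6-.5,155+287/9.6-.5),.0))
```

```text
[0.41659929 0.34820577 0.04      ]
[0.42322329 0.33088101 0.        ]
```

Emit:
play_rows --commands '[{"dx": -13.8, "dy": -62.4, "dz": -1, "rx": 0, "ry": 0, "rz": -0.5, "claw": 0}, {"dx": -13.8, "dy": -62.4, "dz": -1, "rx": 0, "ry": 0, "rz": -0.5, "claw": 0}, {"dx": -13.8, "dy": -62.4, "dz": -1, "rx": 0, "ry": 0, "rz": -0.5, "claw": 0}, {"dx": -13.8, "dy": -62.4, "dz": -1, "rx": 0, "ry": 0, "rz": -0.5, "claw": 0}, {"dx": -13.8, "dy": -62.4, "dz": -1, "rx": 0, "ry": 0, "rz": -0.5, "claw": 0}]'

```text
time: 30.15
tool_pos: [0.5274, -0.0172, 0.2025]
tool_rot: [0.006, 0.96, 0.281, 0.006]
contact_force: [1.0, 0.7, 0.3]
gripper_width: 1.0
```

Run:
```python
from h import *
plan([.421,.352,.17],np.radians(124),1)
```

```text
t 30.15 pos [ 0.5274 -0.0172  0.2025] jaw -57.4 q6 0.83 w 1.0 F [1.  0.7 0.3]
  row d [ 10.89 -36.88   2.82] r [ 0.015 -0.009 -0.025]
  row d [ 10.89 -36.88   2.82] r [-0.014 -0.023  3.117]
```

Emit:
play_rows --commands '[{"dx": 10.9, "dy": -36.9, "dz": 0, "rx": 0.01, "ry": 0, "rz": -0.02, "claw": 0}, {"dx": 10.9, "dy": -36.9, "dz": 0, "rx": 0.01, "ry": 0, "rz": -0.02, "claw": 0}, {"dx": 10.9, "dy": -36.9, "dz": 0, "rx": 0.01, "ry": 0, "rz": -0.02, "claw": 0}, {"dx": 10.9, "dy": -36.9, "dz": 0, "rx": 0.01, "ry": 0, "rz": -0.02, "claw": 0}, {"dx": 10.9, "dy": -36.9, "dz": 0, "rx": 0.01, "ry": 0, "rz": -0.02, "claw": 0}]'

```text
time: 30.65
tool_pos: [0.4578, 0.2231, 0.2]
tool_rot: [0.001, 0.957, 0.29, 0.006]
contact_force: [1.5, -0.2, 0.5]
gripper_width: 0.998
```

Run:
```python
from h import *
plan([.421,.352,.11],np.radians(124),1)
```

```text
t 30.65 pos [0.4578 0.2231 0.2   ] jaw -56.3 q6 1.29 w 0.998 F [ 1.5 -0.2  0.5]
  row d [  4.01 -12.81   8.98] r [ 0.005 -0.01  -0.005]
  row d [  4.01 -12.81   8.98] r [-0.016 -0.008  3.137]
```

Emit:
play_rows --commands '[{"dx": 4, "dy": -12.8, "dz": 1, "rx": 0, "ry": -0.01, "rz": 0, "claw": 0}, {"dx": 4, "dy": -12.8, "dz": 3, "rx": 0, "ry": -0.01, "rz": 0, "claw": 0}, {"dx": 4, "dy": -12.8, "dz": 6, "rx": 0, "ry": -0.01, "rz": 0, "claw": 0}, {"dx": 4, "dy": -12.8, "dz": 8, "rx": 0, "ry": -0.01, "rz": 0, "claw": 0}, {"dx": 4, "dy": -12.8, "dz": 8.5, "rx": 0, "ry": -0.01, "rz": 0, "claw": 0}]'

```text
time: 31.15
tool_pos: [0.4181, 0.3516, 0.1109]
tool_rot: [0.003, 0.957, 0.291, -0.002]
contact_force: [-0.3, -0.5, -0.2]
gripper_width: 1.003
```

Run:
```python
from h import *
plan([.421,.352,.009],np.radians(124),1)
b=grab_frame('side');save(b,'s23',(200,100,320,210),6)
```

```text
t 31.15 pos [0.4181 0.3516 0.1109] jaw -56.1 q6 1.55 w 1.003 F [-0.3 -0.5 -0.2]
  row d [ 0.33  0.08 10.19] r [ 0.005  0.007 -0.002]
  row d [ 0.33  0.08 10.19] r [ 0.01  -0.008  3.139]
```

View pics/s23.png

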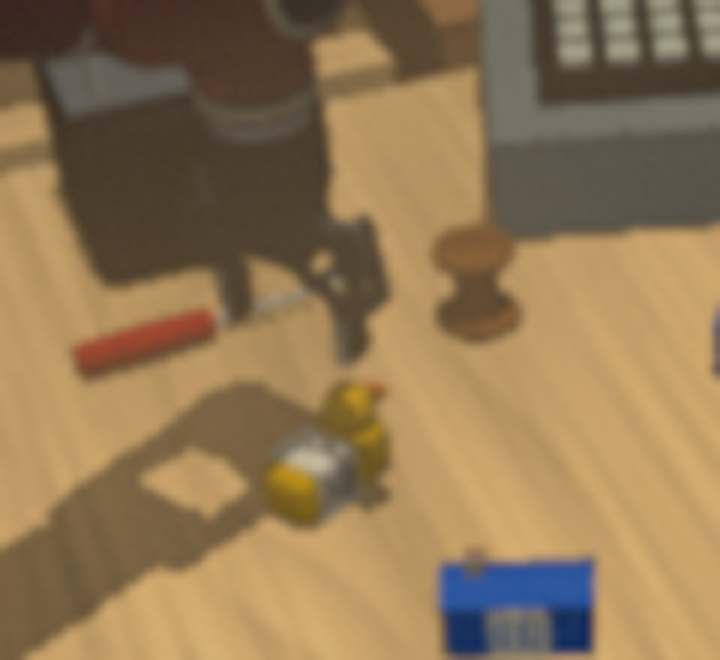

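Emit:
play_rows --commands '[{"dx": 0.3, "dy": 0.1, "dz": 2, "rx": 0, "ry": 0.005, "rz": 0, "claw": 0}, {"dx": 0.3, "dy": 0.1, "dz": 4, "rx": 0, "ry": 0.005, "rz": 0, "claw": 0}, {"dx": 0.3, "dy": 0.1, "dz": 6.5, "rx": 0, "ry": 0.005, "rz": 0, "claw": 0}, {"dx": 0.3, "dy": 0.1, "dz": 8.5, "rx": 0, "ry": 0.005, "rz": 0, "claw": 0}, {"dx": 0.3, "dy": 0.1, "dz": 9.6, "rx": 0, "ry": 0.005, "rz": 0, "claw": 0}]'

```text
time: 31.7
tool_pos: [0.4229, 0.3506, 0.016]
tool_rot: [0.003, 0.957, 0.29, 0.001]
contact_force: [0.6, 1.0, -0.0]
gripper_width: 0.997
```

Emit:
play_rows --commands '[{"dx": 0, "dy": 0, "dz": 0, "rx": 0, "ry": 0, "rz": 0, "claw": 0}]'

```text
time: 31.8
tool_pos: [0.4229, 0.3497, 0.0157]
tool_rot: [0.003, 0.957, 0.289, 0.0]
contact_force: [0.4, -0.3, -0.4]
gripper_width: 0.998
```

Run:
```python
from h import *
plan([.421,.352,.009],np.radians(124),1)
b=grab_frame('side');save(b,'s24',(200,100,320,210),6)
```

```text
t 31.8 pos [0.4229 0.3497 0.0157] jaw -56.4 q6 1.54 w 0.998 F [ 0.4 -0.3 -0.4]
  row d [-0.03 -0.3   0.67] r [ 0.005  0.001 -0.006]
  row d [-0.03 -0.3   0.67] r [ 1.000e-03 -9.000e-03  3.135e+00]
```

View pics/s24.png

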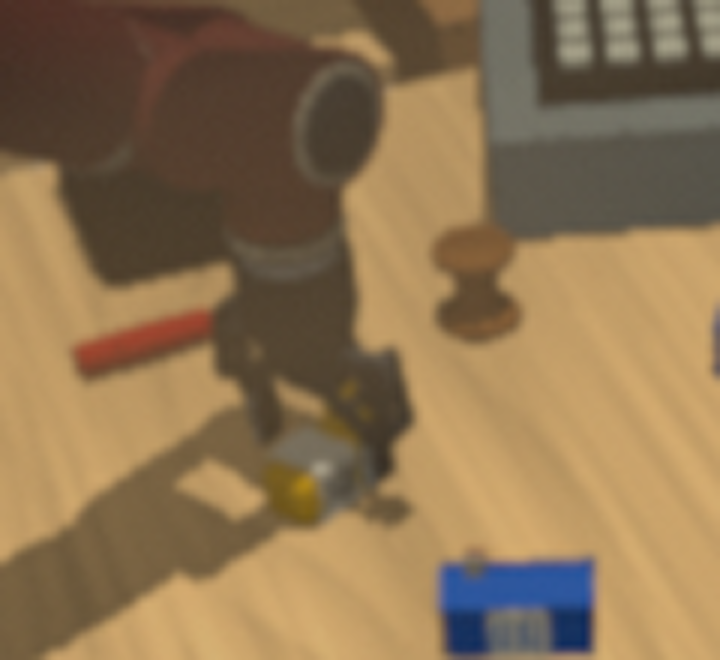

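The fingers straddle the duck. Settling 6 mm lower, then closing.

Emit:
play_rows --commands '[{"dx": 0, "dy": -0.3, "dz": 0.4, "rx": 0, "ry": 0, "rz": 0, "claw": 0}, {"dx": 0, "dy": -0.3, "dz": 0.6, "rx": 0, "ry": 0, "rz": 0, "claw": 0}, {"dx": 0, "dy": -0.3, "dz": 0.6, "rx": 0, "ry": 0, "rz": 0, "claw": 1}, {"dx": 0, "dy": -0.3, "dz": 0.6, "rx": 0, "ry": 0, "rz": 0, "claw": 1}, {"dx": 0, "dy": -0.3, "dz": 0.6, "rx": 0, "ry": 0, "rz": 0, "claw": 1}]'

```text
time: 32.35
tool_pos: [0.4222, 0.3529, 0.0111]
tool_rot: [0.002, 0.957, 0.289, 0.002]
contact_force: [-0.2, 0.6, -0.3]
gripper_width: 0.515
```

Emit:
play_rows --commands '[{"dx": 0, "dy": 0, "dz": 0, "rx": 0, "ry": 0, "rz": 0, "claw": 1}, {"dx": 0, "dy": 0, "dz": 0, "rx": 0, "ry": 0, "rz": 0, "claw": 1}]'

```text
time: 32.55
tool_pos: [0.4224, 0.353, 0.0114]
tool_rot: [0.002, 0.957, 0.29, 0.002]
contact_force: [-0.2, 0.7, 2.0]
gripper_width: 0.479
```

Emit:
play_rows --commands '[{"dx": 0, "dy": 0, "dz": -1, "rx": 0, "ry": 0, "rz": 0, "claw": 1}, {"dx": 0, "dy": 0, "dz": -4, "rx": 0, "ry": 0, "rz": 0, "claw": 1}, {"dx": 0, "dy": 0, "dz": -8, "rx": 0, "ry": 0, "rz": 0, "claw": 1}, {"dx": 0, "dy": 0, "dz": -12, "rx": 0, "ry": 0, "rz": 0, "claw": 1}, {"dx": 0, "dy": 0, "dz": -14, "rx": 0, "ry": 0, "rz": 0, "claw": 1}]'

```text
time: 33.05
tool_pos: [0.4231, 0.3544, 0.1562]
tool_rot: [0.002, 0.957, 0.29, 0.005]
contact_force: [1.2, 0.3, -0.8]
gripper_width: 0.482
```

Run:
```python
from h import *
plan([.475,-.028,.15],np.radians(-6.4),1)
b=grab_frame('side');save(b,'s25',(200,100,320,210),6)
```

```text
t 33.05 pos [0.4231 0.3544 0.1562] jaw -56.3 q6 1.55 w 0.482 F [ 1.2  0.3 -0.8]
  row d [-16.88  34.71   0.67] r [ 0.009 -0.005 -0.872]
  row d [-16.88  34.71   0.67] r [-0.007 -0.011  2.27 ]
```

View pics/s25.png

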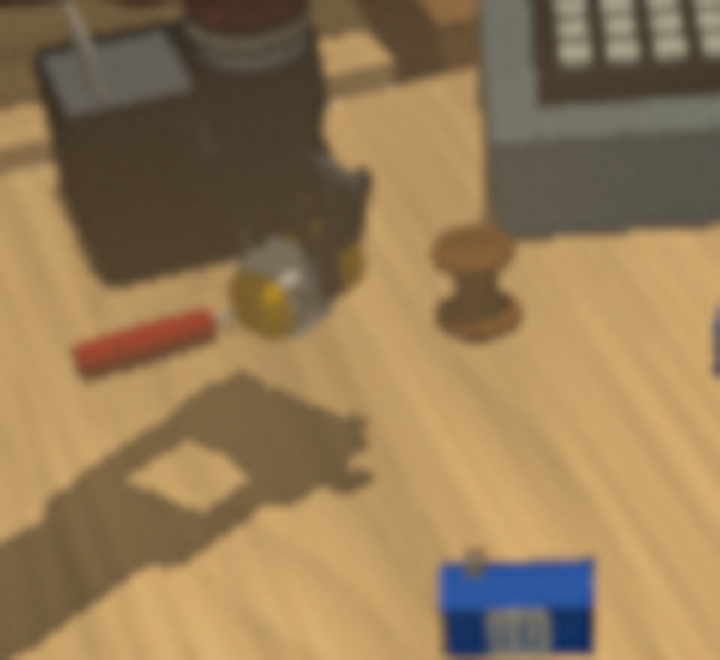

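Emit:
play_rows --commands '[{"dx": -16.9, "dy": 34.7, "dz": 0, "rx": 0, "ry": 0, "rz": -0.872, "claw": 1}, {"dx": -16.9, "dy": 34.7, "dz": 0, "rx": 0, "ry": 0, "rz": -0.872, "claw": 1}, {"dx": -16.9, "dy": 34.7, "dz": 0, "rx": 0, "ry": 0, "rz": -0.872, "claw": 1}, {"dx": -16.9, "dy": 34.7, "dz": 0, "rx": 0, "ry": 0, "rz": -0.872, "claw": 1}, {"dx": -16.9, "dy": 34.7, "dz": 0, "rx": 0, "ry": 0, "rz": -0.872, "claw": 1}]'

```text
time: 33.6
tool_pos: [0.4532, 0.1324, 0.1548]
tool_rot: [0.003, 0.809, 0.588, 0.004]
contact_force: [0.6, -1.4, -1.3]
gripper_width: 0.485
```

Run:
```python
from h import *
plan([.475,-.028,.11],np.radians(-6.4),1)
```

```text
t 33.6 pos [0.4532 0.1324 0.1548] jaw -18.0 q6 0.44 w 0.485 F [ 0.6 -1.4 -1.3]
  row d [-14.6    6.98   4.5 ] r [ 0.011 -0.002 -0.202]
  row d [-14.6    6.98   4.5 ] r [-0.004 -0.016  2.94 ]
```

Emit:
play_rows --commands '[{"dx": -14.6, "dy": 7, "dz": 0, "rx": 0.01, "ry": 0, "rz": -0.202, "claw": 1}, {"dx": -14.6, "dy": 7, "dz": 1, "rx": 0.01, "ry": 0, "rz": -0.202, "claw": 1}, {"dx": -14.6, "dy": 7, "dz": 3, "rx": 0.01, "ry": 0, "rz": -0.202, "claw": 1}, {"dx": -14.6, "dy": 7, "dz": 6, "rx": 0.01, "ry": 0, "rz": -0.202, "claw": 1}, {"dx": -14.6, "dy": 7, "dz": 8, "rx": 0.01, "ry": 0, "rz": -0.202, "claw": 1}]'

```text
time: 34.1
tool_pos: [0.4737, -0.0306, 0.0719]
tool_rot: [-0.002, 0.747, 0.665, -0.0]
contact_force: [-0.7, 0.3, -2.3]
gripper_width: 0.482
```

Run:
```python
from h import *
plan([.475,-.028,.0155],np.radians(-6.4),1)
save(grab_frame('side'),'s26',(230,120,420,270))
```

```text
t 34.1 pos [ 0.4737 -0.0306  0.0719] jaw -6.7 q6 -0.11 w 0.482 F [-0.7  0.3 -2.3]
  row d [0.26 0.11 5.64] r [-0.003 -0.002 -0.005]
  row d [0.26 0.11 5.64] r [-3.000e-03  5.000e-03  3.137e+00]
```

View pics/s26.png

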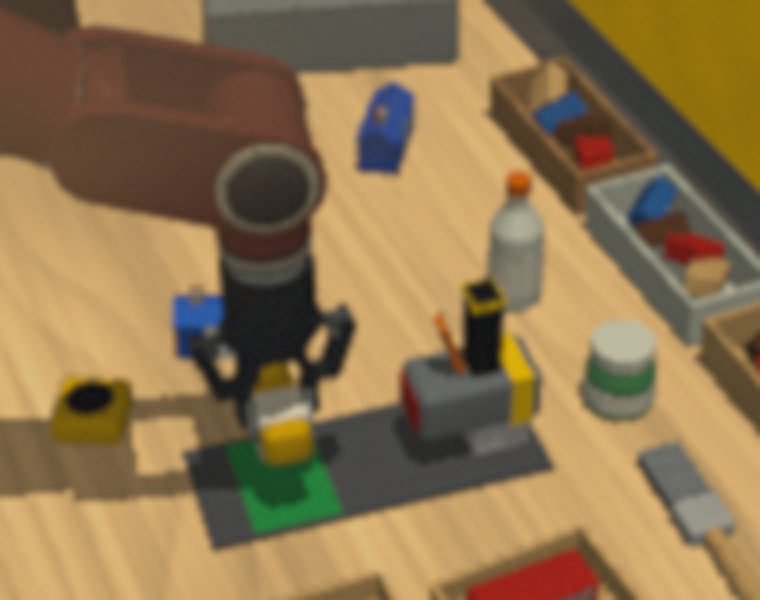

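Emit:
play_rows --commands '[{"dx": 0.25, "dy": 0.1, "dz": 1.5, "rx": 0, "ry": 0, "rz": -0.005, "claw": 1}, {"dx": 0.25, "dy": 0.1, "dz": 3.2, "rx": 0, "ry": 0, "rz": -0.005, "claw": 1}, {"dx": 0.25, "dy": 0.1, "dz": 4.6, "rx": 0, "ry": 0, "rz": -0.005, "claw": 1}, {"dx": 0.25, "dy": 0.1, "dz": 5.2, "rx": 0, "ry": 0, "rz": -0.005, "claw": 1}, {"dx": 0.25, "dy": 0.1, "dz": 5.3, "rx": 0, "ry": 0, "rz": -0.005, "claw": 1}]'

```text
time: 34.65
tool_pos: [0.4722, -0.026, 0.0158]
tool_rot: [-0.005, 0.745, 0.667, -0.002]
contact_force: [1.2, 0.5, -0.3]
gripper_width: 0.482
```

Run:
```python
from h import *
plan([.475,-.028,.0155],np.radians(-6.4),1)
```

```text
t 34.65 pos [ 0.4722 -0.026   0.0158] jaw -6.3 q6 -0.11 w 0.482 F [ 1.2  0.5 -0.3]
  row d [-0.17  0.3   0.03] r [-0.009 -0.003  0.002]
  row d [-0.17  0.3   0.03] r [ 0.005 -0.015 -3.139]
```

Emit:
play_rows --commands '[{"dx": -0.15, "dy": 0.25, "dz": 0, "rx": -0.008, "ry": 0, "rz": 0, "claw": 1}, {"dx": -0.15, "dy": 0.25, "dz": 0.1, "rx": -0.008, "ry": 0, "rz": 0, "claw": 1}, {"dx": -0.15, "dy": 0.25, "dz": 0.1, "rx": -0.008, "ry": 0, "rz": 0, "claw": 0}, {"dx": -0.15, "dy": 0.25, "dz": 0.1, "rx": -0.008, "ry": 0, "rz": 0, "claw": 0}, {"dx": -0.15, "dy": 0.25, "dz": 0.1, "rx": -0.008, "ry": 0, "rz": 0, "claw": 0}]'

```text
time: 35.15
tool_pos: [0.4748, -0.0279, 0.0151]
tool_rot: [-0.001, 0.745, 0.667, 0.001]
contact_force: [-0.7, -0.3, 0.4]
gripper_width: 0.962
```

Emit:
play_rows --commands '[{"dx": 0, "dy": 0, "dz": 0, "rx": 0, "ry": 0, "rz": 0, "claw": 0}, {"dx": 0, "dy": 0, "dz": -4, "rx": 0, "ry": 0, "rz": 0, "claw": 0}, {"dx": 0, "dy": 0, "dz": -9, "rx": 0, "ry": 0, "rz": 0, "claw": 0}, {"dx": 0, "dy": 0, "dz": -14, "rx": 0, "ry": 0, "rz": 0, "claw": 0}, {"dx": 0, "dy": 0, "dz": -19, "rx": 0, "ry": 0, "rz": 0, "claw": 0}]'

```text
time: 35.65
tool_pos: [0.4745, -0.0284, 0.2071]
tool_rot: [-0.001, 0.745, 0.667, 0.001]
contact_force: [2.1, 0.0, -0.0]
gripper_width: 1.003
```

Run:
```python
from h import *
plan([.646,-.0473,.21],np.radians(-6.4),1)
b=grab_frame('side');overlay(b,'side',duck[:1],(.474,-.028,np.radians(83.6)),(270,200,350,260),'s27',.004,8)
```

```text
t 35.65 pos [ 0.4745 -0.0284  0.2071] jaw -6.3 q6 -0.11 w 1.003 F [ 2.1  0.  -0. ]
  row d [-0.   17.25 -0.3 ] r [-0.    -0.003  0.002]
  row d [-0.   17.25 -0.3 ] r [ 5.00e-03 -1.00e-03 -3.14e+00]
```

View pics/s27.png

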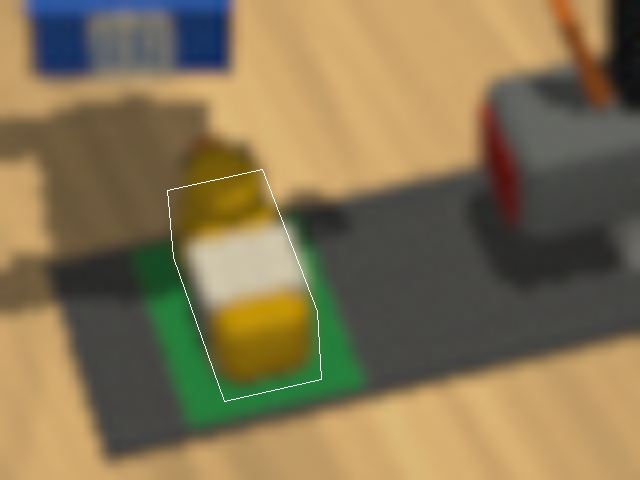

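Run:
```python
from h import *
print(unproj('side',(270+247/8-.5,200+264/8-.5),.044)[:2]-[.474,-.028])
```

```text
[-0.00050199 -0.00921035]
```

The duck is square on the pad. Its label sits about 9 mm towards one side of the centre and its block end about 4 mm towards the other, so it's near enough the middle. To the trigger.

Emit:
play_rows --commands '[{"dx": 0, "dy": 4, "dz": -1.5, "rx": 0, "ry": 0, "rz": 0, "claw": 0}, {"dx": 0, "dy": 8.5, "dz": -1.5, "rx": 0, "ry": 0, "rz": 0, "claw": 0}, {"dx": 0, "dy": 13, "dz": -1.5, "rx": 0, "ry": 0, "rz": 0, "claw": 0}, {"dx": 0, "dy": 16.3, "dz": -1.5, "rx": 0, "ry": 0, "rz": 0, "claw": 0}, {"dx": 0, "dy": 16.8, "dz": -1, "rx": 0, "ry": 0, "rz": 0, "claw": 0}]'

```text
time: 36.2
tool_pos: [0.6489, -0.0483, 0.2299]
tool_rot: [0.006, 0.745, 0.667, 0.006]
contact_force: [-0.9, -0.2, -0.2]
gripper_width: 1.0
```

Run:
```python
from h import *
plan([.646,-.0473,.19],np.radians(-6.4),1)
```

```text
t 36.2 pos [ 0.6489 -0.0483  0.2299] jaw -6.3 q6 -0.08 w 1.0 F [-0.9 -0.2 -0.2]
  row d [ 0.06 -0.36  3.99] r [ 0.017 -0.001  0.002]
  row d [ 0.06 -0.36  3.99] r [ 2.000e-03  2.600e-02 -3.139e+00]
```

Emit:
play_rows --commands '[{"dx": 0.05, "dy": -0.4, "dz": 1, "rx": 0.017, "ry": 0, "rz": 0, "claw": 0}, {"dx": 0.05, "dy": -0.4, "dz": 2.5, "rx": 0.017, "ry": 0, "rz": 0, "claw": 0}, {"dx": 0.05, "dy": -0.4, "dz": 3.9, "rx": 0.017, "ry": 0, "rz": 0, "claw": 0}, {"dx": 0.05, "dy": -0.4, "dz": 4, "rx": 0.017, "ry": 0, "rz": 0, "claw": 0}, {"dx": 0.05, "dy": -0.4, "dz": 4, "rx": 0.017, "ry": 0, "rz": 0, "claw": 0}]'

```text
time: 36.7
tool_pos: [0.6445, -0.0472, 0.1888]
tool_rot: [-0.001, 0.745, 0.667, -0.0]
contact_force: [0.5, 0.1, 0.1]
gripper_width: 0.998
```

Run:
```python
from h import *
plan([.646,-.0473,.115],np.radians(-6.4),1)
```

```text
t 36.7 pos [ 0.6445 -0.0472  0.1888] jaw -6.3 q6 -0.08 w 0.998 F [0.5 0.1 0.1]
  row d [-0.01  0.16  7.38] r [-0.002 -0.002  0.002]
  row d [-0.01  0.16  7.38] r [ 2.000e-03 -3.000e-03 -3.139e+00]
```

Emit:
play_rows --commands '[{"dx": 0, "dy": 0.2, "dz": 1, "rx": 0, "ry": 0, "rz": 0, "claw": 0}, {"dx": 0, "dy": 0.2, "dz": 3, "rx": 0, "ry": 0, "rz": 0, "claw": 0}, {"dx": 0, "dy": 0.2, "dz": 5, "rx": 0, "ry": 0, "rz": 0, "claw": 0}, {"dx": 0, "dy": 0.2, "dz": 6.6, "rx": 0, "ry": 0, "rz": 0, "claw": 0}, {"dx": 0, "dy": 0.2, "dz": 7.4, "rx": 0, "ry": 0, "rz": 0, "claw": 0}]'

```text
time: 37.2
tool_pos: [0.6455, -0.0471, 0.1128]
tool_rot: [-0.002, 0.745, 0.667, -0.001]
contact_force: [0.1, -0.1, -0.4]
gripper_width: 0.998
```

Emit:
play_rows --commands '[{"dx": 0, "dy": 0.15, "dz": 0, "rx": 0, "ry": 0, "rz": 0, "claw": 0}, {"dx": 0, "dy": 0.15, "dz": 0, "rx": 0, "ry": 0, "rz": 0, "claw": 0}]'

```text
time: 37.4
tool_pos: [0.6473, -0.0473, 0.113]
tool_rot: [-0.002, 0.745, 0.667, -0.001]
contact_force: [0.6, 0.6, -0.2]
gripper_width: 1.002
```

Emit:
play_rows --commands '[{"dx": 0, "dy": -0.1, "dz": -0.1, "rx": 0, "ry": 0, "rz": 0, "claw": 1}, {"dx": 0, "dy": -0.1, "dz": -0.1, "rx": 0, "ry": 0, "rz": 0, "claw": 1}, {"dx": 0, "dy": -0.1, "dz": -0.1, "rx": 0, "ry": 0, "rz": 0, "claw": 1}, {"dx": 0, "dy": -0.1, "dz": -0.1, "rx": 0, "ry": 0, "rz": 0, "claw": 1}, {"dx": 0, "dy": -0.1, "dz": -0.1, "rx": 0, "ry": 0, "rz": 0, "claw": 1}]'

```text
time: 37.9
tool_pos: [0.6465, -0.0472, 0.1157]
tool_rot: [-0.002, 0.745, 0.668, -0.001]
contact_force: [-2.9, -0.1, 6.6]
gripper_width: 0.443
```

Emit:
play_rows --commands '[{"dx": 0, "dy": 0, "dz": 0, "rx": 0, "ry": 0, "rz": 0, "claw": 1}, {"dx": 0, "dy": 0, "dz": 0, "rx": 0, "ry": 0, "rz": 0, "claw": 1}, {"dx": 0, "dy": 0, "dz": 0, "rx": 0, "ry": 0, "rz": 0, "claw": 1}, {"dx": 0, "dy": 0, "dz": 0, "rx": 0, "ry": 0, "rz": 0, "claw": 1}, {"dx": 0, "dy": 0, "dz": 0, "rx": 0, "ry": 0, "rz": 0, "claw": 1}]'

```text
time: 38.4
tool_pos: [0.6465, -0.0472, 0.1157]
tool_rot: [-0.002, 0.745, 0.668, -0.001]
contact_force: [-1.0, -0.2, 0.9]
gripper_width: 0.447
```

Emit:
play_rows --commands '[{"dx": 0, "dy": 0, "dz": 0, "rx": 0, "ry": 0, "rz": 0, "claw": 1}, {"dx": 0, "dy": 0, "dz": 0, "rx": 0, "ry": 0, "rz": 0, "claw": 1}, {"dx": 0, "dy": 0, "dz": 0, "rx": 0, "ry": 0, "rz": 0, "claw": 1}, {"dx": 0, "dy": 0, "dz": 0, "rx": 0, "ry": 0, "rz": 0, "claw": 1}]'

```text
time: 38.8
tool_pos: [0.6465, -0.0472, 0.1158]
tool_rot: [-0.002, 0.745, 0.668, -0.001]
contact_force: [0.8, -0.4, 0.7]
gripper_width: 0.441
```

Run:
```python
from h import *
save(grab_frame('side'),'s28',(310,120,400,220),6)
```

```text
(no output)
```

View pics/s28.png

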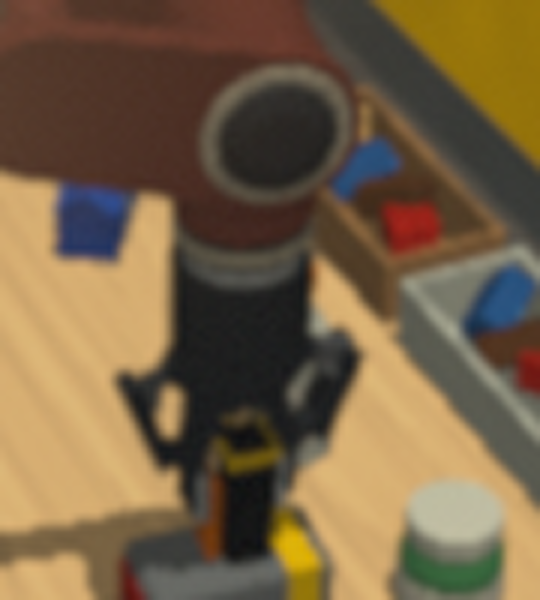

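The squeeze is full again. Releasing and going back for the duck.

Emit:
play_rows --commands '[{"dx": 0, "dy": 0, "dz": 0, "rx": 0, "ry": 0, "rz": 0, "claw": 0}, {"dx": 0, "dy": 0, "dz": 0, "rx": 0, "ry": 0, "rz": 0, "claw": 0}, {"dx": 0, "dy": 0, "dz": 0, "rx": 0, "ry": 0, "rz": 0, "claw": 0}, {"dx": 0, "dy": 0, "dz": 0, "rx": 0, "ry": 0, "rz": 0, "claw": 0}, {"dx": 0, "dy": 0, "dz": -1, "rx": 0, "ry": 0, "rz": 0, "claw": 0}]'

```text
time: 39.35
tool_pos: [0.6464, -0.0472, 0.1253]
tool_rot: [-0.002, 0.745, 0.668, -0.001]
contact_force: [0.3, -0.4, 0.2]
gripper_width: 1.002
```

Emit:
play_rows --commands '[{"dx": 0, "dy": 0, "dz": -2, "rx": 0, "ry": 0, "rz": 0, "claw": 0}, {"dx": 0, "dy": 0, "dz": -4, "rx": 0, "ry": 0, "rz": 0, "claw": 0}, {"dx": 0, "dy": 0, "dz": -7, "rx": 0, "ry": 0, "rz": 0, "claw": 0}, {"dx": 0, "dy": 0, "dz": -9, "rx": 0, "ry": 0, "rz": 0, "claw": 0}]'

```text
time: 39.75
tool_pos: [0.6483, -0.0477, 0.2195]
tool_rot: [-0.0, 0.745, 0.667, 0.001]
contact_force: [0.6, 0.1, 0.2]
gripper_width: 0.998
```

Run:
```python
from h import *
plan([.474,-.0275,.13],np.radians(-6.4),1)
b=grab_frame('side');save(b,'s29',(230,120,420,330),3)
```

```text
t 39.75 pos [ 0.6483 -0.0477  0.2195] jaw -6.3 q6 -0.08 w 0.998 F [0.6 0.1 0.2]
  row d [  0.09 -17.55   8.93] r [ 0.001 -0.001  0.003]
  row d [  0.09 -17.55   8.93] r [ 2.000e-03  2.000e-03 -3.139e+00]
```

View pics/s29.png

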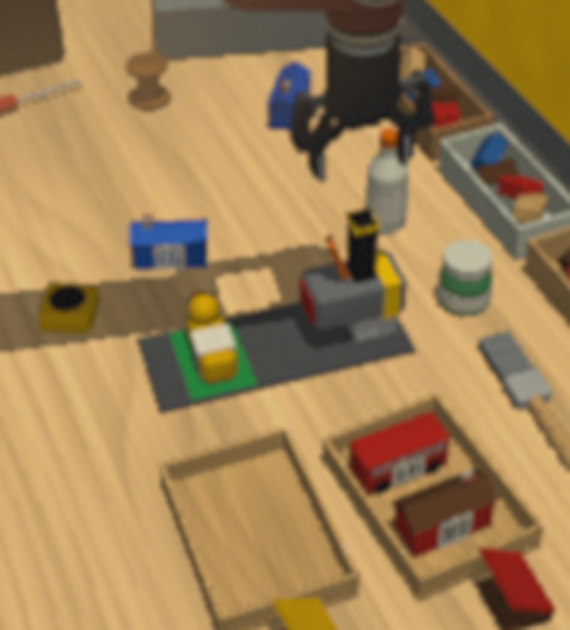

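Trigger released, duck in place, house and bus side by side on the floor of tray_b. Fetching the duck.

Emit:
play_rows --commands '[{"dx": 0, "dy": -4, "dz": 0, "rx": 0, "ry": 0, "rz": 0, "claw": 0}, {"dx": 0, "dy": -9, "dz": 0, "rx": 0, "ry": 0, "rz": 0, "claw": 0}, {"dx": 0, "dy": -13.5, "dz": 2, "rx": 0, "ry": 0, "rz": 0, "claw": 0}, {"dx": 0, "dy": -16.5, "dz": 5, "rx": 0, "ry": 0, "rz": 0, "claw": 0}, {"dx": 0, "dy": -17.4, "dz": 8, "rx": 0, "ry": 0, "rz": 0, "claw": 0}]'

```text
time: 40.3
tool_pos: [0.4761, -0.0287, 0.1423]
tool_rot: [0.004, 0.745, 0.667, 0.004]
contact_force: [0.9, -0.5, 1.1]
gripper_width: 1.0
```

Run:
```python
from h import *
plan([.474,-.0275,.012],np.radians(-6.4),1)
```

```text
t 40.3 pos [ 0.4761 -0.0287  0.1423] jaw -6.3 q6 -0.11 w 1.0 F [ 0.9 -0.5  1.1]
  row d [ 0.09 -0.35 13.03] r [ 0.01  -0.001  0.003]
  row d [ 0.09 -0.35 13.03] r [ 1.000e-03  1.600e-02 -3.139e+00]
```

Emit:
play_rows --commands '[{"dx": 0.05, "dy": -0.3, "dz": 4, "rx": 0.01, "ry": 0, "rz": 0, "claw": 0}, {"dx": 0.05, "dy": -0.3, "dz": 8, "rx": 0.01, "ry": 0, "rz": 0, "claw": 0}, {"dx": 0.05, "dy": -0.3, "dz": 11, "rx": 0.01, "ry": 0, "rz": 0, "claw": 0}, {"dx": 0.05, "dy": -0.3, "dz": 12.5, "rx": 0.01, "ry": 0, "rz": 0, "claw": 0}, {"dx": 0.05, "dy": -0.3, "dz": 12.8, "rx": 0.01, "ry": 0, "rz": 0, "claw": 0}]'

```text
time: 40.8
tool_pos: [0.4729, -0.0276, 0.0123]
tool_rot: [-0.002, 0.745, 0.667, -0.001]
contact_force: [-0.6, 0.3, -0.2]
gripper_width: 1.001
```

Emit:
play_rows --commands '[{"dx": 0, "dy": 0, "dz": 0, "rx": 0, "ry": 0, "rz": 0, "claw": 0}, {"dx": 0, "dy": 0, "dz": 0, "rx": 0, "ry": 0, "rz": 0, "claw": 1}, {"dx": 0, "dy": 0, "dz": 0, "rx": 0, "ry": 0, "rz": 0, "claw": 1}, {"dx": 0, "dy": 0, "dz": 0, "rx": 0, "ry": 0, "rz": 0, "claw": 1}, {"dx": 0, "dy": 0, "dz": 0, "rx": 0, "ry": 0, "rz": 0, "claw": 1}]'

```text
time: 41.3
tool_pos: [0.4743, -0.0279, 0.0137]
tool_rot: [-0.0, 0.745, 0.667, 0.0]
contact_force: [-0.4, 0.5, 1.8]
gripper_width: 0.481
```

Emit:
play_rows --commands '[{"dx": 0, "dy": 0, "dz": 0, "rx": 0, "ry": 0, "rz": 0, "claw": 1}, {"dx": 0, "dy": 0, "dz": -3, "rx": 0, "ry": 0, "rz": 0, "claw": 1}, {"dx": 0, "dy": 0, "dz": -7, "rx": 0, "ry": 0, "rz": 0, "claw": 1}, {"dx": 0, "dy": 0, "dz": -11, "rx": 0, "ry": 0, "rz": 0, "claw": 1}, {"dx": 0, "dy": 0, "dz": -13, "rx": 0, "ry": 0, "rz": 0, "claw": 1}]'

```text
time: 41.8
tool_pos: [0.4757, -0.0283, 0.1475]
tool_rot: [0.002, 0.745, 0.667, 0.002]
contact_force: [-0.6, 0.2, -0.7]
gripper_width: 0.485
```

Run:
```python
from h import *
plan([.4257,-.2732,.13],np.radians(86.9),1)
```

```text
t 41.8 pos [ 0.4757 -0.0283  0.1475] jaw -6.3 q6 -0.11 w 0.485 F [-0.6  0.2 -0.7]
  row d [-24.89  -2.32   1.74] r [ 0.004 -0.004  1.516]
  row d [-24.89  -2.32   1.74] r [ 0.004  0.004 -1.626]
```

The duck will be alone in tray_a, so it can lie along the tray without a turn.

Emit:
play_rows --commands '[{"dx": -24.9, "dy": -2.3, "dz": 0, "rx": 0, "ry": 0, "rz": -0.056, "claw": 1}, {"dx": -24.9, "dy": -2.3, "dz": 0, "rx": 0, "ry": 0, "rz": -0.056, "claw": 1}, {"dx": -24.9, "dy": -2.3, "dz": 0, "rx": 0, "ry": 0, "rz": -0.056, "claw": 1}, {"dx": -24.9, "dy": -2.3, "dz": 0, "rx": 0, "ry": 0, "rz": -0.056, "claw": 1}, {"dx": -24.9, "dy": -2.3, "dz": 0, "rx": 0, "ry": 0, "rz": -0.056, "claw": 1}]'

```text
time: 42.3
tool_pos: [0.4248, -0.2748, 0.1471]
tool_rot: [0.002, 0.726, 0.688, 0.002]
contact_force: [0.5, -0.4, -1.1]
gripper_width: 0.482
```

Run:
```python
from h import *
plan([.4257,-.2732,.06],np.radians(-3.1),1)
```

```text
t 42.3 pos [ 0.4248 -0.2748  0.1471] jaw -3.0 q6 -0.67 w 0.482 F [ 0.5 -0.4 -1.1]
  row d [0.16 0.04 8.71] r [ 0.005 -0.     0.001]
  row d [0.16 0.04 8.71] r [ 0.     0.007 -3.141]
```

Emit:
play_rows --commands '[{"dx": 0.15, "dy": 0, "dz": 1, "rx": 0, "ry": 0, "rz": 0, "claw": 1}, {"dx": 0.15, "dy": 0, "dz": 3.5, "rx": 0, "ry": 0, "rz": 0, "claw": 1}, {"dx": 0.15, "dy": 0, "dz": 6, "rx": 0, "ry": 0, "rz": 0, "claw": 1}, {"dx": 0.15, "dy": 0, "dz": 8, "rx": 0, "ry": 0, "rz": 0, "claw": 1}, {"dx": 0.15, "dy": 0, "dz": 8.7, "rx": 0, "ry": 0, "rz": 0, "claw": 1}]'

```text
time: 42.8
tool_pos: [0.4234, -0.2712, 0.0568]
tool_rot: [-0.001, 0.726, 0.688, 0.001]
contact_force: [-0.4, -0.7, -1.5]
gripper_width: 0.485
```

Run:
```python
from h import *
plan([.4257,-.2732,.016],np.radians(-3.1),1)
save(grab_frame('side'),'s30',(250,200,410,330),4)
```

```text
t 42.8 pos [ 0.4234 -0.2712  0.0568] jaw -3.0 q6 -0.67 w 0.485 F [-0.4 -0.7 -1.5]
  row d [-0.2   0.24  4.08] r [ 0.    -0.004  0.001]
  row d [-0.2   0.24  4.08] r [ 0.006  0.    -3.14 ]
```

View pics/s30.png

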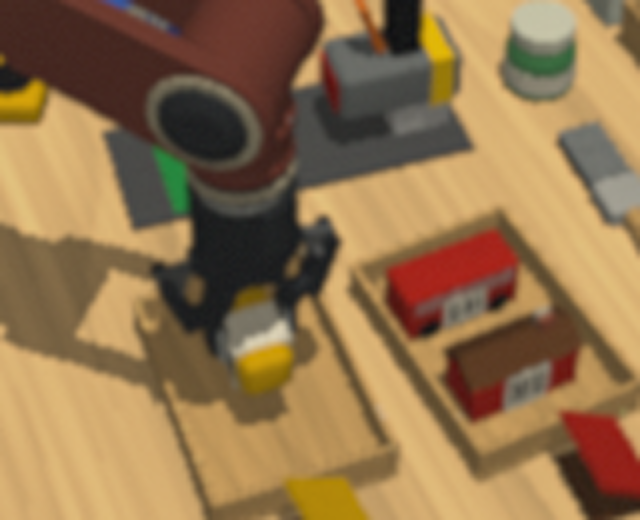

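Emit:
play_rows --commands '[{"dx": -0.2, "dy": 0.2, "dz": 1.5, "rx": 0, "ry": 0, "rz": 0, "claw": 1}, {"dx": -0.2, "dy": 0.2, "dz": 2.8, "rx": 0, "ry": 0, "rz": 0, "claw": 1}, {"dx": -0.2, "dy": 0.2, "dz": 3.6, "rx": 0, "ry": 0, "rz": 0, "claw": 1}, {"dx": -0.2, "dy": 0.2, "dz": 3.9, "rx": 0, "ry": 0, "rz": 0, "claw": 1}, {"dx": -0.2, "dy": 0.2, "dz": 4, "rx": 0, "ry": 0, "rz": 0, "claw": 1}]'

```text
time: 43.35
tool_pos: [0.4255, -0.2732, 0.0169]
tool_rot: [-0.001, 0.726, 0.688, 0.001]
contact_force: [0.4, 0.0, -1.1]
gripper_width: 0.48
```

Emit:
play_rows --commands '[{"dx": 0, "dy": 0, "dz": 0, "rx": 0, "ry": 0, "rz": 0, "claw": 1}]'

```text
time: 43.45
tool_pos: [0.4258, -0.2735, 0.0174]
tool_rot: [-0.001, 0.725, 0.688, 0.001]
contact_force: [0.1, -1.0, -1.2]
gripper_width: 0.484
```

Emit:
play_rows --commands '[{"dx": 0, "dy": 0, "dz": 0.2, "rx": 0, "ry": 0, "rz": 0, "claw": 1}, {"dx": 0, "dy": 0, "dz": 0.25, "rx": 0, "ry": 0, "rz": 0, "claw": 1}, {"dx": 0, "dy": 0, "dz": 0.25, "rx": 0, "ry": 0, "rz": 0, "claw": 0.25}, {"dx": 0, "dy": 0, "dz": 0.25, "rx": 0, "ry": 0, "rz": 0, "claw": 0.25}, {"dx": 0, "dy": 0, "dz": 0.25, "rx": 0, "ry": 0, "rz": 0, "claw": 0.25}]'

```text
time: 43.95
tool_pos: [0.4261, -0.2737, 0.0152]
tool_rot: [-0.0, 0.726, 0.688, 0.002]
contact_force: [0.4, -0.7, -0.5]
gripper_width: 0.75
```

Emit:
play_rows --commands '[{"dx": 0, "dy": 0, "dz": 0, "rx": 0, "ry": 0, "rz": 0, "claw": 0.25}, {"dx": 0, "dy": 0, "dz": -3, "rx": 0, "ry": 0, "rz": 0, "claw": 0.25}, {"dx": 0, "dy": 0, "dz": -8, "rx": 0, "ry": 0, "rz": 0, "claw": 0.25}, {"dx": 0, "dy": 0, "dz": -13, "rx": 0, "ry": 0, "rz": 0, "claw": 0.25}, {"dx": 0, "dy": 0, "dz": -18, "rx": 0, "ry": 0, "rz": 0, "claw": 0}]'

```text
time: 44.45
tool_pos: [0.4255, -0.2739, 0.197]
tool_rot: [-0.001, 0.725, 0.688, 0.002]
contact_force: [1.6, 0.9, 0.2]
gripper_width: 0.895
```

Emit:
play_rows --commands '[{"dx": 5, "dy": -1, "dz": -3, "rx": 0, "ry": 0, "rz": 0, "claw": 0}, {"dx": 9, "dy": -3, "dz": -6, "rx": 0, "ry": 0, "rz": 0, "claw": 0}, {"dx": 13, "dy": -4, "dz": -8, "rx": 0, "ry": 0, "rz": 0, "claw": 0}, {"dx": 17, "dy": -4, "dz": -10, "rx": 0, "ry": 0, "rz": 0, "claw": 0}, {"dx": 20, "dy": -4, "dz": -10, "rx": 0, "ry": 0, "rz": 0, "claw": 0}]'

```text
time: 44.95
tool_pos: [0.3965, -0.0709, 0.3018]
tool_rot: [0.003, 0.725, 0.688, 0.003]
contact_force: [0.0, 0.2, 0.5]
gripper_width: 1.001
```

Run:
```python
from h import *
a=grab_frame('top');b=grab_frame('side');cv2.imwrite('pics/t31.png',a);save(b,'s31',(200,120,440,330),3.2);save(a,'t31c',(340,140,460,280),4)
```

```text
(no output)
```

View pics/s31.png

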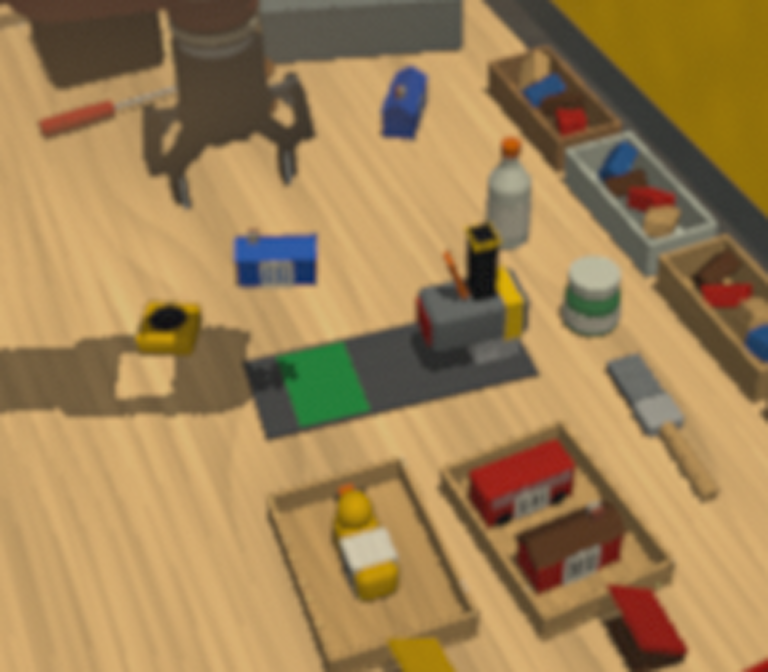

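View pics/t31.png

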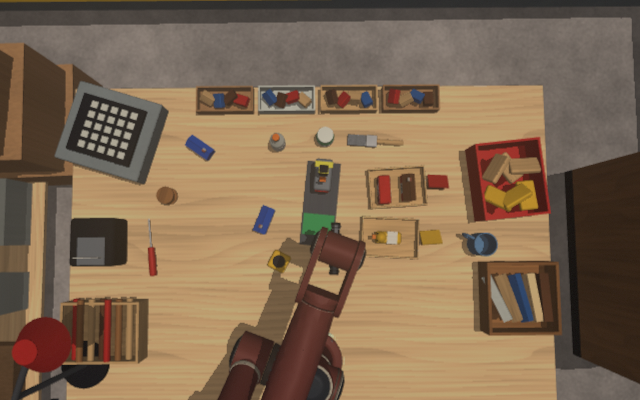

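View pics/t31c.png

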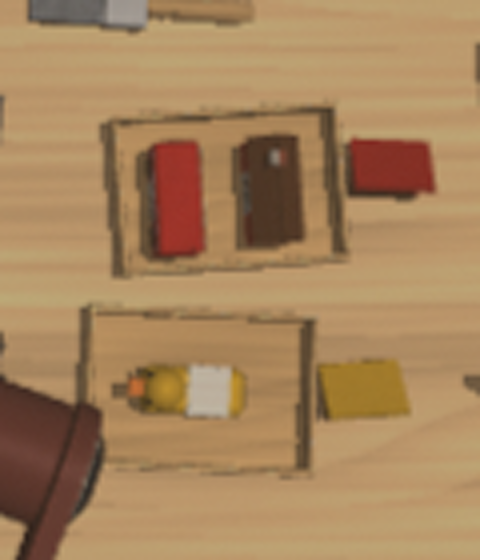

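All three toys rest flat in the right trays, clear of the walls and of each other. Bystanders and look-alikes are where they were. Letting the arm settle, then handing in.

Emit:
play_rows --commands '[{"dx": 0, "dy": 0, "dz": 0, "rx": 0, "ry": 0, "rz": 0, "claw": 0}, {"dx": 0, "dy": 0, "dz": 0, "rx": 0, "ry": 0, "rz": 0, "claw": 0}, {"dx": 0, "dy": 0, "dz": 0, "rx": 0, "ry": 0, "rz": 0, "claw": 0}]'

```text
time: 45.35
tool_pos: [0.3962, -0.0704, 0.2988]
tool_rot: [0.001, 0.724, 0.69, 0.002]
contact_force: [-0.6, -0.1, -0.7]
gripper_width: 0.998
```

```bash
python3 -c "
from plant import ticket;print(ticket.job_done())"
```

```text
the job is handed in; nothing more can be done
None
```

I checked in the house, bus and duck in that order and handed the job in at about 45 s; there was no boat on the table. Each toy stood squarely on the pad, and the trigger was squeezed fully (jaws at 38 mm), held for about a second and released. The house and bus are in tray_b (red card) and the duck is in tray_a (yellow card).

- **Last pictures:** all three toys lie flat on their tray floors, clear of the rims and of each other. The trigger is back, and the bystanders and the two blue look-alike houses look unmoved.
- **One disagreement:** the duck's label and its block outline gave middles about 13 mm apart. I placed it in between, so it was 4 to 9 mm off the pad's centre; the house and bus were within about 3 mm.
- **Forces:** the highest force I read at the end of a move was about 14 N. I saw no toy knocked aside and no loosening of the grip.

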